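Strip a cap feeder after the run: feed wheel and caps back to their caddy

TASK

The capping run is over, so strip the cap feeder: flip its red cam lever fully back, then lower the feed wheel out through the slots of the side plates and lay its axle in the cradle of the storage caddy that has the wheel's colour. After that flip the lever shut again, pour the caps in the catch cup into the bin of this same caddy, get the caps lying on the bench in there as well (by way of the cup or singly), and stand the empty cup upright on the bench. Leave the bottle, the tube rack and the tip box where they are.

Things in the scene. Friction and masses are not known exactly. Their poses are not given: they have to be found in the camera images.
- feeder: Cap feeder: white bench machine, base 226 x 156 mm, clear hopper at the back, two aluminium side plates 10 mm thick, inner faces 90 mm apart, their fronts 50 mm before the seat. Origin on the bench 130 mm below the seat; x from its front (robot side) to its back, y along the axle, z up. Housing and hopper start 68 mm behind the seat, top 35 mm above it; lever shaft 60 mm behind it
- seat (a point): Middle of the axle while seated; frame as the feeder's. Slots, mm (x, z) from here: level seat, lip 3.5 high at x -7 to -11, roof at z 18; from the lip a straight slot 19 wide runs forward and down at 45 degrees, middle line (-14, 8) to (-50, -28), open at the low end (front tines end at z -8). Way out, cam open: up 7, to (-14, 8), along the line to (-50, -28), down 10, then forward
- cam_lever (a joint): Cam lever of the feeder, a hinge (rad): 0 = shut, when its two cam lobes lie 1.5 mm over the axle ends and lock the axle in; 1.22 = flipped fully back against its stop, lobes raised clear. It stays where it is left; turning takes about 0.14 N m (2.5 N at the grip)
- lever_grip (a point): Middle of the red grip bar of the cam lever: 13 mm thick, 42 mm long, along the feeder's y, on the lever's end at the feeder's +y side. Shut it stands 54 mm above and 24 mm in front of the hinge line; opening carries it up and back, away from the robot, on an arc of 60 mm radius
- cam_hinge (a point): Point on the lever's hinge line beside the grip bar: the bar circles it, in the feeder's x-z plane. Frame parallel to the seat's
- wheel_blue_center (a point): Centre of the feed wheel with blue flanges (about 0.28 kg), half-way along its axle, which is the point's y axis (the wheel may be turned any way about it). Grey drum 48 mm across and 64 mm long with dark pockets, flanges 56 mm across and 6 mm thick at each end, steel axle 12 mm thick, 140 mm long overall. Only one of the two wheels is present, sitting in the feeder
- wheel_orange_center (a point): Centre of the feed wheel with orange flanges (about 0.28 kg), half-way along its axle, which is the point's y axis (the wheel may be turned any way about it). Grey drum 48 mm across and 64 mm long with dark pockets, flanges 56 mm across and 6 mm thick at each end, steel axle 12 mm thick, 140 mm long overall. Only one of the two wheels is present, sitting in the feeder
- caddy_blue_cradle (a point): Where the middle of the wheel's axle lies when the wheel is home in the cradle of the blue storage caddy: two upright V-shaped notches (8 mm thick posts, 96 mm between their inner faces, V arms open upward 46 mm wide and ending 15 mm above this point) along the point's y axis, 62 mm above the bench. The caddy is fixed to the bench, 212 x 156 mm; point x points from its bin to its cradle, z up
- caddy_blue_bin (a point): Centre of the inner floor of the cap bin of the blue caddy, 115 mm from the cradle in -x: open-topped, inside 94 mm (x) by 142 mm (y), rim 48 mm above this point, which is 8 mm above the bench
- caddy_orange_cradle (a point): Where the middle of the wheel's axle lies when the wheel is home in the cradle of the orange storage caddy: two upright V-shaped notches (8 mm thick posts, 96 mm between their inner faces, V arms open upward 46 mm wide and ending 15 mm above this point) along the point's y axis, 62 mm above the bench. The caddy is fixed to the bench, 212 x 156 mm; point x points from its bin to its cradle, z up
- caddy_orange_bin (a point): Centre of the inner floor of the cap bin of the orange caddy, 115 mm from the cradle in -x: open-topped, inside 94 mm (x) by 142 mm (y), rim 48 mm above this point, which is 8 mm above the bench
- cup_center (a point): Catch cup of the feeder, translucent, 62 mm high, 52 mm across the foot, flaring to 76 mm at the rim, wall 3 mm, 0.12 kg; this point is on its axis half-way up; z along its axis to the mouth. It stands on the bench and holds 4 or 5 caps
- cup_handle (a point): Where to pinch the cup's handle: a flat grey upright ear 10 mm thick (along the cup's y), 42 mm high (18 to 60 mm above the foot), reaching out to 76 mm from the cup's axis on the cup's -x side; this point is 58 mm from the axis, 42 mm above the foot
- cap1_center (a point): White screw cap, 20 mm across, 13 mm high, 10 g, slippery plastic; its centre, z along its axis. In the cup at the start
- cap2_center (a point): White screw cap, 20 mm across, 13 mm high, 10 g, slippery plastic; its centre, z along its axis. In the cup at the start
- cap3_center (a point): White screw cap, 20 mm across, 13 mm high, 10 g, slippery plastic; its centre, z along its axis. In the cup at the start
- cap4_center (a point): White screw cap, 20 mm across, 13 mm high, 10 g, slippery plastic; its centre, z along its axis. In the cup at the start; may be absent
- cap5_center (a point): White screw cap, 20 mm across, 13 mm high, 10 g, slippery plastic; its centre, z along its axis. In the cup at the start; may be absent
- cap6_center (a point): White screw cap, 20 mm across, 13 mm high, 10 g, slippery plastic; its centre, z along its axis. Lies flat on the bench in front of the feeder's chute at the start; may be absent
- cap7_center (a point): White screw cap, 20 mm across, 13 mm high, 10 g, slippery plastic; its centre, z along its axis. Lies flat on the bench in front of the feeder's chute at the start; may be absent
- cap8_center (a point): White screw cap, 20 mm across, 13 mm high, 10 g, slippery plastic; its centre, z along its axis. Lies flat on the bench in front of the feeder's chute at the start; may be absent
- bottle: Amber reagent bottle with a blue cap, 50 mm across, 95 mm high, origin at its foot; bystander
- tube_rack: Green rack of small tubes, 62 x 180 x 61 mm, origin under its centre; bystander
- tip_box: White pipette tip box, 85 x 125 x 66 mm, origin under its centre; bystander
Things that resemble listed ones, but are neither listed nor needed, are in the scene too. Leave any pink or yellow look-alike of the part that bears cup_center alone.

How it is judged:
On the way, in this order (a step that is already met when the one before it is completed fails the run):
1. the cam lever is flipped fully back while the wheel still sits in the feeder (value of joint cam_lever above 1.1 rad and distance between each of wheel_blue_center, wheel_orange_center and seat below 0.02 m), for 0.2 s.
2. the wheel has been lowered out of the slots, lower than its seat and clear of the plates' front (x of each of wheel_blue_center, wheel_orange_center in the frame of seat below -0.045 m and z of each of wheel_blue_center, wheel_orange_center in the frame of seat below -0.012 m).
3. the wheel lies in the cradle of the caddy of its colour (x of wheel_blue_center in the frame of caddy_blue_cradle between -0.008 and 0.008 m and y of wheel_blue_center in the frame of caddy_blue_cradle between -0.013 and 0.013 m and z of wheel_blue_center in the frame of caddy_blue_cradle between -0.007 and 0.007 m and x of wheel_orange_center in the frame of caddy_orange_cradle between -0.008 and 0.008 m and y of wheel_orange_center in the frame of caddy_orange_cradle between -0.013 and 0.013 m and z of wheel_orange_center in the frame of caddy_orange_cradle between -0.007 and 0.007 m), for 0.3 s.
4. the cup is tipped over a caddy's bin to pour (angle between cup_center's own z axis and vertical above 1.3 rad and height (world z) of cup_center above 0.07 m and (horizontal distance between cup_center and caddy_blue_bin below 0.11 m or horizontal distance between cup_center and caddy_orange_bin below 0.11 m)), for 0.2 s.
At the end, for the whole second after the job is handed in: The wheel rests in both cradle notches of the caddy of its colour (within 8 mm in x, 13 mm along the axle, 7 mm in height); the cam lever is shut (under 0.12 rad); every cap present lies in that caddy's bin, below the rim; the cup stands upright (within 0.15 rad) on the bench; all at rest (all of step 3 and z of each of wheel_blue_center, wheel_orange_center in the frame of seat below -0.03 m and ((x of cap1_center in the frame of caddy_blue_bin between -0.05 and 0.05 m and y of cap1_center in the frame of caddy_blue_bin between -0.074 and 0.074 m and z of cap1_center in the frame of caddy_blue_bin below 0.05 m) or (x of cap1_center in the frame of caddy_orange_bin between -0.05 and 0.05 m and y of cap1_center in the frame of caddy_orange_bin between -0.074 and 0.074 m and z of cap1_center in the frame of caddy_orange_bin below 0.05 m)) and horizontal distance between each of cap1_center, cap2_center, cap3_center, cap4_center, cap5_center, cap6_center, cap7_center, cap8_center and wheel_blue_center below 0.25 m and horizontal distance between each of cap1_center, cap2_center, cap3_center, cap4_center, cap5_center, cap6_center, cap7_center, cap8_center and wheel_orange_center below 0.25 m and ((x of cap2_center in the frame of caddy_blue_bin between -0.05 and 0.05 m and y of cap2_center in the frame of caddy_blue_bin between -0.074 and 0.074 m and z of cap2_center in the frame of caddy_blue_bin below 0.05 m) or (x of cap2_center in the frame of caddy_orange_bin between -0.05 and 0.05 m and y of cap2_center in the frame of caddy_orange_bin between -0.074 and 0.074 m and z of cap2_center in the frame of caddy_orange_bin below 0.05 m)) and ((x of cap3_center in the frame of caddy_blue_bin between -0.05 and 0.05 m and y of cap3_center in the frame of caddy_blue_bin between -0.074 and 0.074 m and z of cap3_center in the frame of caddy_blue_bin below 0.05 m) or (x of cap3_center in the frame of caddy_orange_bin between -0.05 and 0.05 m and y of cap3_center in the frame of caddy_orange_bin between -0.074 and 0.074 m and z of cap3_center in the frame of caddy_orange_bin below 0.05 m)) and ((x of cap4_center in the frame of caddy_blue_bin between -0.05 and 0.05 m and y of cap4_center in the frame of caddy_blue_bin between -0.074 and 0.074 m and z of cap4_center in the frame of caddy_blue_bin below 0.05 m) or (x of cap4_center in the frame of caddy_orange_bin between -0.05 and 0.05 m and y of cap4_center in the frame of caddy_orange_bin between -0.074 and 0.074 m and z of cap4_center in the frame of caddy_orange_bin below 0.05 m)) and ((x of cap5_center in the frame of caddy_blue_bin between -0.05 and 0.05 m and y of cap5_center in the frame of caddy_blue_bin between -0.074 and 0.074 m and z of cap5_center in the frame of caddy_blue_bin below 0.05 m) or (x of cap5_center in the frame of caddy_orange_bin between -0.05 and 0.05 m and y of cap5_center in the frame of caddy_orange_bin between -0.074 and 0.074 m and z of cap5_center in the frame of caddy_orange_bin below 0.05 m)) and ((x of cap6_center in the frame of caddy_blue_bin between -0.05 and 0.05 m and y of cap6_center in the frame of caddy_blue_bin between -0.074 and 0.074 m and z of cap6_center in the frame of caddy_blue_bin below 0.05 m) or (x of cap6_center in the frame of caddy_orange_bin between -0.05 and 0.05 m and y of cap6_center in the frame of caddy_orange_bin between -0.074 and 0.074 m and z of cap6_center in the frame of caddy_orange_bin below 0.05 m)) and ((x of cap7_center in the frame of caddy_blue_bin between -0.05 and 0.05 m and y of cap7_center in the frame of caddy_blue_bin between -0.074 and 0.074 m and z of cap7_center in the frame of caddy_blue_bin below 0.05 m) or (x of cap7_center in the frame of caddy_orange_bin between -0.05 and 0.05 m and y of cap7_center in the frame of caddy_orange_bin between -0.074 and 0.074 m and z of cap7_center in the frame of caddy_orange_bin below 0.05 m)) and ((x of cap8_center in the frame of caddy_blue_bin between -0.05 and 0.05 m and y of cap8_center in the frame of caddy_blue_bin between -0.074 and 0.074 m and z of cap8_center in the frame of caddy_blue_bin below 0.05 m) or (x of cap8_center in the frame of caddy_orange_bin between -0.05 and 0.05 m and y of cap8_center in the frame of caddy_orange_bin between -0.074 and 0.074 m and z of cap8_center in the frame of caddy_orange_bin below 0.05 m)) and value of joint cam_lever below 0.12 rad and angle between cup_center's own z axis and vertical below 0.15 rad and height (world z) of cup_center between 0.024 and 0.037 m and linear speed of each of wheel_blue, wheel_orange, cup below 0.02 m/s); the robot touches nothing.
It fails at once if the bottle is shifted by more than 40 mm or tipped (distance of bottle from where it was at the start of the episode above 0.04 m or angle between bottle's own z axis and vertical above 0.4 rad).
It fails at once if the tube rack is shifted by more than 40 mm or tipped (distance of tube_rack from where it was at the start of the episode above 0.04 m or angle between tube_rack's own z axis and vertical above 0.4 rad).
It fails at once if the tip box is shifted by more than 40 mm or tipped (distance of tip_box from where it was at the start of the episode above 0.04 m or angle between tip_box's own z axis and vertical above 0.4 rad).
Of wheel_blue, wheel_orange only 1 to 1 are there at a start; the rules pass over those that are not, and their reading is None.
Of cap4, cap5 only 1 to 2 are there at a start; the rules pass over those that are not, and their reading is None.
Of cap6, cap7, cap8 only 1 to 3 are there at a start; the rules pass over those that are not, and their reading is None.
At some moment in a run one of cup may be knocked a few centimetres aside while the robot is not near it.
It also fails if it takes over 210 s, if anything falls off the work surface, if the arm or the gripper's body presses on something with over 40 N, if the wrist force passes 120 N, or if a joint passes its speed limit or range.

ROBOT

A 7-joint arm with a two-finger parallel gripper is mounted at the origin on the work surface. World frame = base frame: x ahead of the robot, y to its left, z up, the work surface at z = 0. Lengths are in m, angles in rad, forces in N, time in s.
With the tool pointing down it reaches from about 0.425 to 0.925 m from the base axis. Payload 6.8 kg.
Tool frame: the origin (TCP) lies midway between the tips of the shut fingers; the grasp point (between the pads) lies 19 mm behind it (r.grip_point_offset is the distance from the TCP to the grasp point, in m); z points along the fingers, y is the direction in which the jaws open and shut (so a half turn about z gives the same grasp; the last joint's range is limited). The gripper opens to 85 mm and grips with 20 to 120 N. Pads are 22 mm wide; open, the fingers measure 114 mm over their backs; the gripper's body (76 mm by 85 mm) begins 54 mm behind the grasp point. The pads swing forward as they close: fully open they stand 13 mm farther back than shut.
Start: joints at [0.995, 0.477, 0.022, 1.555, -0.011, 1.109, -0.083], TCP at [0.304, -0.602, 0.231] pointing down, gripper open.
Joint ranges: [-2.96, 2.96], [-0.34, 2.1], [-1.41, 1.46], [0.24, 2.44], [-1.37, 4.51], [0.17, 1.92], [-2.96, 2.96]. Speed limits (rad/s): [2.39, 2.39, 3.14, 3.14, 3.14, 3.14, 3.14].

INTERFACE

Orientations are given as a rotation vector (axis times angle).
In Python, from bench import r, grab_frame, camera_params gives the robot as it stands.
- The arm moves only by the tool carry_out, never from a script. Its argument "motion" is text: rows parted by semicolons, each of 5 numbers parted by spaces: the closure, from 0 (fully open) to 1 (shut), then the shift along the tool's x, y, z in mm, then the turn about the tool's z in rad. In form: fingers dx dy dz twist; .... A call has exactly 8 rows; each row shifts and turns the commanded pose from where the row before left it, along the tool's axes as they then stand; what a row does not reach is not made up. A row lasts 1/8 s, in which the tool goes at most 62.5 mm and 10.7 degrees, less where a joint would pass 70% of its speed; a pose out of reach is approached as far as the arm can. A call with a gripper value outside its range is refused whole. The fingers move at their own pace and stop on an object; "newtons" is the grip in N (left out, the last holds). Time passes only in rows, so rows that do not move let the fingers close, or fill a call up. It gives the time, the measured TCP pose, the force and the opening at its end, in the units of the state.
- r.get_obs(): the state, without advancing time (a new reading comes with each control period).
- grab_frame(name): name is "scene" or "top" or "wrist"; returns the picture (384x512x3 uint8, red, green, blue); there is no depth.
- camera_params(name): a dict with "fx", "fy", "cx", "cy" (pixels), "eye" and "attitude" of the camera in the world. Camera axes: x right, y down, z forward; pixel columns grow to the right and rows downward; lengths in m; the calibration is good to about 2 mm. A picture is of the moment at which its call begins: read the wrist's pose just before it. camera_params takes no time and is no camera call; for the wrist camera it gives the pose at the moment of the call.
- r.hand_in(): hands the job in, once; it reports no verdict.
The state is a dict: "clock": time; "joints": joint angles; "qvel": joint speeds; "tau": joint torques, N m; "tcp_pos": TCP position; "orientation": TCP orientation; "contact_force": force on the tool from outside, world axes, zero at the start; "moment": the same for the moment, N m; "grip_width": finger opening in m.
Only numpy, scipy, OpenCV 4.12 (cv2) and the standard library are available. Lean on these libraries where they do the work, as an engineer would, in place of code of your own. Each camera call takes 0.05 s, during which the arm holds its last target.

## Working session

There is one attempt and no reset: what is moved stays moved. The work goes in short steps, Python scripts to look and compute and a tool call to move; the robot and the scene stay as the last step left them, time stands still between calls to the robot, and variables do not carry over. Pictures are saved under pics/ and viewed, and the job is handed in when it is done.

Besides the shell and the picture viewer there is one more tool, called after ">>>" as name(argument=value, ...) on one line, values as JSON. carry_out: Moves the arm, as the interface text tells. Its arguments: {"type":"object","properties":{"motion":{"type":"string"},"newtons":{"type":"number"}},"required":["motion"]}

```bash
ls -la; mkdir -p pics
cat > h.py <<'E'
import numpy as np,cv2
from bench import r,grab_frame,camera_params
from scipy.spatial.transform import Rotation as R
def shot(n,f):
    im=grab_frame(n); cv2.imwrite('pics/'+f,im[:,:,::-1]); return im
E
python3 - <<'E'
from h import *
for n in ("scene","top","wrist"):
    p=camera_params(n); print(n,{k:np.round(v,4).tolist() for k,v in p.items()})
    im=shot(n,'a_'+n+'.png')
o=r.get_obs(); print(o); print(r.grip_point_offset)
E
```

```text
total 12
drwxr-xr-x  3 agent agent 4096 Dec  7 08:42 .
drwxr-xr-x 23 root  root  4096 Dec  7 08:42 ..
drwxr-xr-x  2 agent agent 4096 Dec  7 08:42 pics
scene {'fx': 412.4583, 'fy': 412.4583, 'cx': 258.0478, 'cy': 196.6655, 'eye': [1.0723, 0.2481, 0.9727], 'attitude': [-1.4715, -2.2698, 0.7272]}
top {'fx': 348.5846, 'fy': 348.5846, 'cx': 255.3495, 'cy': 191.646, 'eye': [0.3365, 0.0174, 1.0712], 'attitude': [-2.1498, 2.1107, -0.2397]}
wrist {'fx': 273.6254, 'fy': 273.6254, 'cx': 255.0738, 'cy': 191.7684, 'eye': [0.3745, -0.5668, 0.3721], 'attitude': [2.4413, -1.5006, -0.2405]}
{'clock': 0.15, 'joints': array([ 0.99493727,  0.4776658 ,  0.02238877,  1.55617159, -0.01150076,
        1.10931612, -0.0831205 ]), 'qvel': array([-0.00102548, -0.00034491, -0.00194304, -0.00392529,  0.00145723,
       -0.00341713, -0.00187181]), 'tau': array([ 2.68003234e-03, -5.96929872e+01,  1.61024630e+00, -2.81491542e+01,
        1.26864357e-02,  6.50788250e-03,  3.60390902e-05]), 'tcp_pos': array([ 0.30412362, -0.60211375,  0.23053489]), 'orientation': array([-3.05475274e+00, -7.27697776e-01,  7.02788397e-04]), 'contact_force': array([ 1.14173931,  1.1979608 , -0.40305622]), 'moment': array([-0.00296128, -0.00683363, -0.0270387 ]), 'grip_width': 0.08550852441842052}
0.0187
```

View pics/a_scene.png

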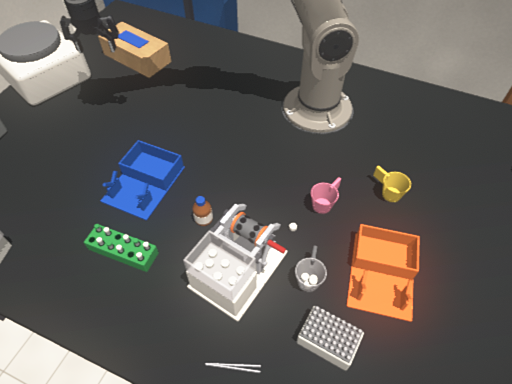

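View pics/a_top.png

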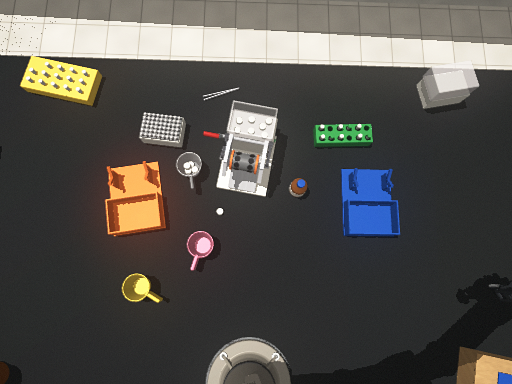

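View pics/a_wrist.png

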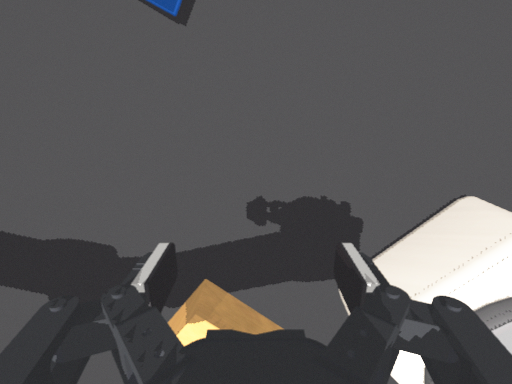

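Run:
```python
import cv2
a=cv2.imread('pics/a_scene.png'); b=cv2.imread('pics/a_top.png')
cv2.imwrite('pics/c1.png',cv2.resize(a[180:330,160:340],None,fx=4.4,fy=4,interpolation=2))
cv2.imwrite('pics/c2.png',cv2.resize(b[90:250,100:300],None,fx=4,fy=3.75 and 4,interpolation=2)[:600])
```

```text
(no output)
```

View pics/c1.png

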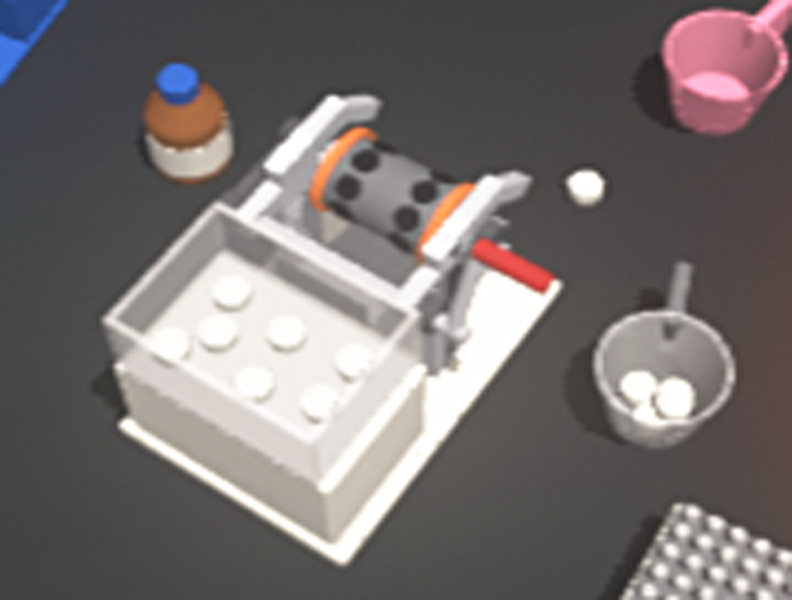

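View pics/c2.png

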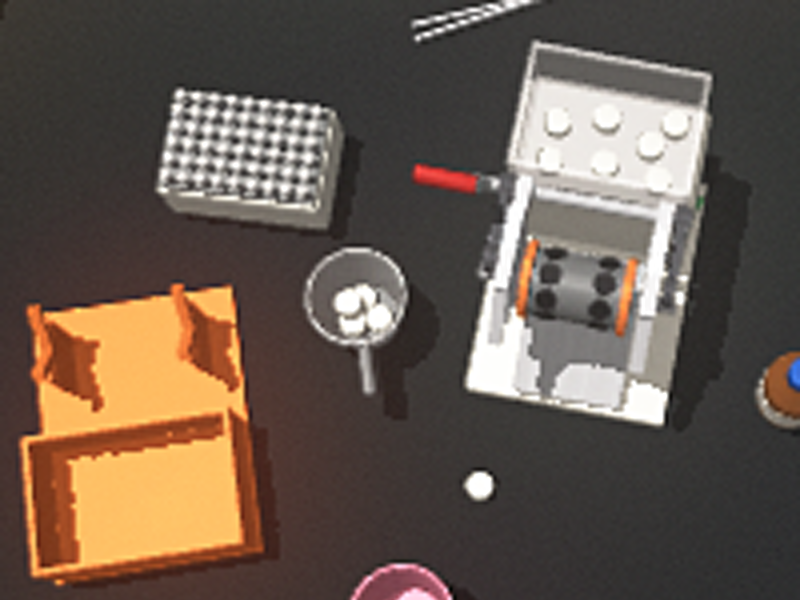

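```bash
cat >> h.py <<'E'
P={}
def ray(n,uv):
    p=camera_params(n)
    d=R.from_rotvec(p['attitude']).apply([(uv[0]-p['cx'])/p['fx'],(uv[1]-p['cy'])/p['fy'],1.]); return np.array(p['eye']),d/np.linalg.norm(d)
def onz(n,uv,z):
    e,d=ray(n,uv); return e+d*(z-e[2])/d[2]
def tri(u1,u2,n1='top',n2='scene'):
    e,d=ray(n1,u1);f,g=ray(n2,u2)
    A=np.c_[d,-g]; s=np.linalg.lstsq(A,f-e,rcond=None)[0]; a=e+d*s[0];b=f+g*s[1]
    return (a+b)/2,np.linalg.norm(a-b)
def proj(n,X):
    p=camera_params(n); c=R.from_rotvec(p['attitude']).inv().apply(np.array(X)-p['eye']); return np.array([p['fx']*c[0]/c[2]+p['cx'],p['fy']*c[1]/c[2]+p['cy']])
E
cat > m1.py <<'E'
from h import *
np.set_printoptions(precision=4,suppress=True)
t=lambda x,y:(100+x/4,90+y/4)
s=lambda x,y:(160+x/4.4,180+y/4)
print('front corners', onz('top',t(467,390),0.01),onz('top',t(663,425),.01))
print('scene corners FL,BL,BR',[onz('scene',s(*q),.01) for q in((560,285),(342,565),(120,427))])
print('FL tri',tri(t(467,390),s(560,285)))
print('red ends',tri(t(416,173),s(548,280)),tri(t(478,184),s(480,250)))
print('cap',onz('top',t(479,486),.008),onz('scene',s(586,188),.008))
print('cup rim',onz('top',t(356,297),.062),onz('scene',s(664,362),.062))
print('handle tip',onz('top',t(370,390),.06),onz('scene',s(683,268),.06))
print('bin rim corners orange',[onz('top',t(*q),.056) for q in((22,438),(228,412),(262,550),(33,575))])
print('hop')
E
python3 m1.py
```

```text
front corners [0.5587 0.1095 0.01  ] [ 0.5343 -0.043   0.01  ]
scene corners FL,BL,BR [array([0.5669, 0.1132, 0.01  ]), array([0.7879, 0.075 , 0.01  ]), array([ 0.7608, -0.0768,  0.01  ])]
FL tri (array([ 0.561 ,  0.1111, -0.0017]), np.float64(0.0011556223278771287))
red ends (array([0.6647, 0.1326, 0.1968]), np.float64(0.000893133454689876)) (array([0.6594, 0.0933, 0.1922]), np.float64(0.003685693132567968))
cap [0.4841 0.0977 0.008 ] [0.4897 0.1002 0.008 ]
cup rim [0.6169 0.1901 0.062 ] [0.6195 0.1918 0.062 ]
handle tip [0.5467 0.1765 0.06  ] [0.5533 0.1798 0.06  ]
bin rim corners orange [array([0.5063, 0.428 , 0.056 ]), array([0.5287, 0.2802, 0.056 ]), array([0.4278, 0.2487, 0.056 ]), array([0.407 , 0.4104, 0.056 ])]
hop
```

```bash
cat >> h.py <<'E'
def orange(im):
    h=cv2.cvtColor(im,cv2.COLOR_RGB2HSV); return ((h[...,0]>6)&(h[...,0]<20)&(h[...,1]>140)&(h[...,2]>90)).astype(np.uint8)
E
python3 - <<'E'
from h import *
import cv2
np.set_printoptions(precision=4,suppress=True)
psi=-0.170; xh=np.array([np.cos(psi),np.sin(psi),0]); yh=np.array([-np.sin(psi),np.cos(psi),0]); z=np.array([0,0,1])
seat=np.array([.610,.0222,.130])
for n in('top','scene'):
    im=cv2.imread('pics/a_%s.png'%n)
    x0,y0=(195,95) if n=='top' else (190,180)
    c=cv2.resize(im[y0:y0+110,x0:x0+110],None,fx=5,fy=5,interpolation=2)
    def pl(pts,col):
        q=np.array([(proj(n,p)-(x0,y0)+.5)*5 for p in pts]).astype(int); cv2.polylines(c,[q],False,col,1)
    th=np.linspace(0,6.283,40)
    for s in(-38,-32,32,38):
        pl([seat+yh*s/1000+.028*(np.cos(t)*xh+np.sin(t)*z) for t in th],(0,255,0))
    pl([seat-.07*yh,seat+.07*yh],(255,255,0))
    for s in(-55,-45,45,55): pl([seat+yh*s/1000-.05*xh-.008*z,seat+yh*s/1000-.05*xh+.03*z],(255,0,255))
    cv2.imwrite('pics/d_%s.png'%n,c)
E
python3 -c "
import cv2,numpy as np
cv2.imwrite('pics/d.png',cv2.resize(np.hstack([cv2.imread('pics/d_top.png'),cv2.imread('pics/d_scene.png')]),(800,400)))"
```

```text
(no output)
```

View pics/d.png

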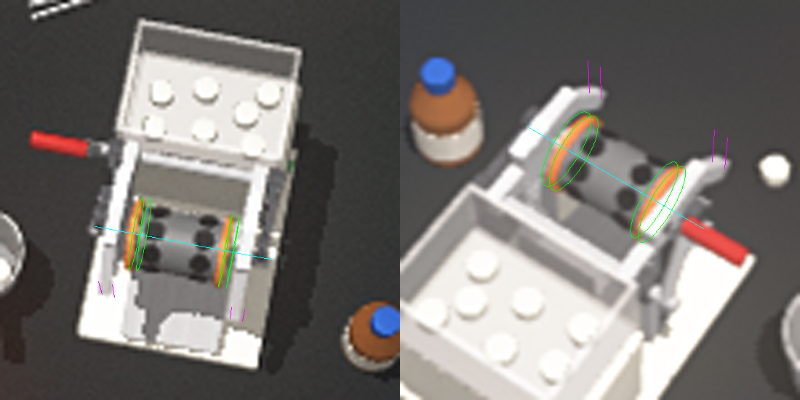

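>>> carry_out(motion="1 0 0 0 -0.18;1 0 0 0 -0.18;1 0 0 0 -0.18;1 0 0 0 -0.18;1 0 0 0 -0.18;1 40 10 0 -0.03;1 55 13 0 0;1 55 13 0 0")

```text
clock: 1.15
tcp_pos: [0.3671, -0.4599, 0.231]
orientation: [-2.405, -2.02, -0.0]
contact_force: [0.4, -0.8, -0.7]
grip_width: -0.0001
```

>>> carry_out(motion="1 55 13 0 0;1 55 13 0 0;1 55 13 0 0;1 55 13 0 0;1 55 13 0 0;1 55 13 0 0;1 55 13 0 0;1 0 0 0 0")

```text
clock: 2.15
tcp_pos: [0.5241, -0.0922, 0.2315]
orientation: [-2.395, -2.031, -0.004]
contact_force: [-0.7, 0.3, -0.3]
grip_width: -0.0003
```

```bash
cat >> h.py <<'E'
def st(show=True):
    o=r.get_obs(); Rm=R.from_rotvec(o['orientation']).as_matrix()
    if show: print('t',round(o['clock'],2),'tcp',np.round(o['tcp_pos'],4),'xyaw',round(float(np.arctan2(Rm[1,0],Rm[0,0])),3),'tilt',round(float(np.arccos(-Rm[2,2])),3),'F',np.round(o['contact_force'],1),'w',round(o['grip_width'],4),'q',np.round(o['joints'],2))
    return o,Rm
def to(X):
    o,Rm=st(); print('-> tool mm',np.round(1000*Rm.T@(np.array(X)-o['tcp_pos']),1))
E
python3 - <<'E'
from h import *
to([.618,.125,.23])
shot('wrist','w1.png');shot('scene','s1.png');
E
```

```text
t 2.15 tcp [ 0.5241 -0.0922  0.2315] xyaw 1.406 tilt 0.003 F [-0.7  0.3 -0.3] w -0.0003 q [ 0.43  0.28 -0.44  1.87  0.14  1.02 -0.23]
-> tool mm [229.7  57.1   2.1]
```

View pics/w1.png

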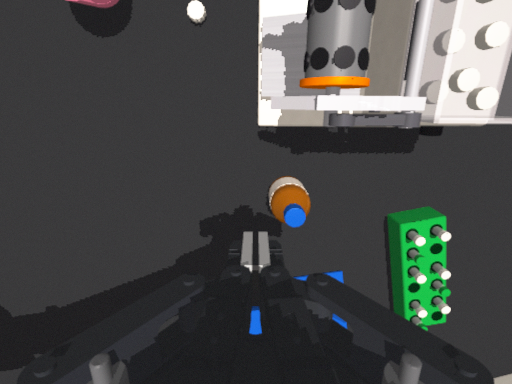

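>>> carry_out(motion="1 46 11 0 0;1 46 11 0 0;1 46 11 0 0;1 46 11 0 0;1 46 11 0 0;1 0 0 0 0;1 0 0 0 0;1 0 0 0 0")

```text
clock: 3.25
tcp_pos: [0.6164, 0.1164, 0.2311]
orientation: [2.408, 2.017, -0.002]
contact_force: [0.9, 0.5, 0.0]
grip_width: 0.0002
```

Run:
```python
from h import *
st()
print(camera_params('wrist'))
shot('wrist','w2.png');shot('scene','s2.png');shot('top','t2.png')
```

```text
t 3.25 tcp [0.6164 0.1164 0.2311] xyaw 1.394 tilt 0.002 F [0.9 0.5 0. ] w 0.0002 q [ 0.08  0.44 -0.49  1.65  0.23  1.11 -0.65]
{'fx': 273.62538147429024, 'fy': 273.62538147429024, 'cx': 255.07384986315498, 'cy': 191.76844448097614, 'eye': array([0.63012885, 0.19414753, 0.37272492]), 'attitude': array([ 2.81734758, -0.24837781, -0.04120983])}
```

View pics/w2.png

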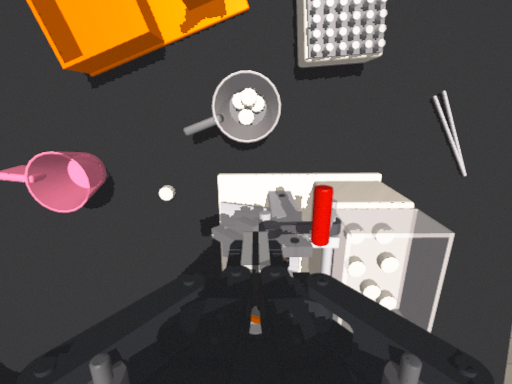

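View pics/s2.png

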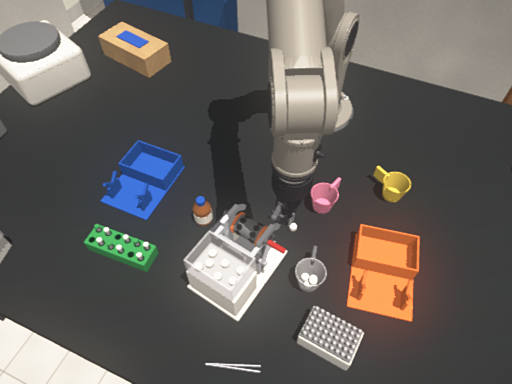

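Run:
```python
from h import *
np.set_printoptions(precision=4,suppress=True)
im=cv2.imread('pics/w2.png'); h=cv2.cvtColor(im,cv2.COLOR_BGR2HSV)
m=(((h[...,0]<5)|(h[...,0]>174))&(h[...,1]>180)&(h[...,2]>100)).astype(np.uint8); m[:,:280]=0
n,l,s,c=cv2.connectedComponentsWithStats(m); i=1+s[1:,4].argmax(); print(s[i],c[i])
print(cv2.minAreaRect(np.argwhere(l==i)[:,::-1].astype(np.float32)))
print('bar mid z.197',onz('wrist',c[i],.197))
t=cv2.imread('pics/a_top.png'); h=cv2.cvtColor(t,cv2.COLOR_BGR2HSV)
m=(((h[...,0]<5)|(h[...,0]>174))&(h[...,1]>180)&(h[...,2]>90)).astype(np.uint8)
n,l,s,ct=cv2.connectedComponentsWithStats(m); j=1+s[1:,4].argmax(); print(s[j],ct[j]);print(tri(ct[j],c[i],'top','wrist'))
a=cv2.imread('pics/a_scene.png');h=cv2.cvtColor(a,cv2.COLOR_BGR2HSV)
m=(((h[...,0]<5)|(h[...,0]>174))&(h[...,1]>180)&(h[...,2]>90)).astype(np.uint8)
n,l,s,cs=cv2.connectedComponentsWithStats(m); k=1+s[1:,4].argmax(); print(s[k],cs[k]);print(tri(ct[j],cs[k]),tri(cs[k],c[i],'scene','wrist'))
# cup, cap in wrist
print('cap',onz('wrist',(167,193),.0065),'cuprim',onz('wrist',(246,107),.062),'hnd tip',onz('wrist',(187,131),.05))
print('front base corners',onz('wrist',(219,173),.0))
```

```text
[ 312  186   21   60 1020] [321.3196 214.5843]
((321.4380798339844, 215.42922973632812), (18.093168258666992, 59.467987060546875), 3.814074993133545)
bar mid z.197 [0.6624 0.1147 0.197 ]
[204 132  15   6  55] [211.2545 134.3818]
(array([0.663 , 0.1133, 0.1941]), np.float64(0.0003433757491180838))
[282 251   2   1   2] [282.5 251. ]
(array([0.6645, 0.1212, 0.1851]), np.float64(0.014482829720164719)) (array([0.6647, 0.1229, 0.1976]), np.float64(0.015607961541498577))
cap [0.4863 0.0981 0.0065] cuprim [0.6193 0.1931 0.062 ] hnd tip [0.5467 0.1788 0.05  ]
front base corners [0.5636 0.1123 0.    ]
```

>>> carry_out(motion="1 8 0 30 0;1 0 0 29 0;1 0 15 0 0;1 0 12 0 0;1 0 12 0 0;1 0 12 0 0;1 0 12 0 0;1 0 12 0 0")

```text
clock: 4.4
tcp_pos: [0.6916, 0.1142, 0.1713]
orientation: [-2.404, -2.021, 0.003]
contact_force: [-4.0, 0.9, -2.7]
grip_width: 0.0001
```

Run:
```python
from h import *
st();shot('wrist','w3.png')
```

```text
t 4.4 tcp [0.6916 0.1142 0.1713] xyaw 1.398 tilt 0.002 F [-4.   0.9 -2.7] w 0.0001 q [ 0.05  0.62 -0.45  1.51  0.29  1.08 -0.64]
```

View pics/w3.png

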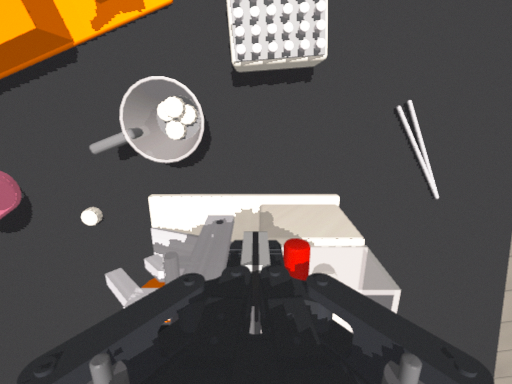

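>>> carry_out(motion="1 0 8 0 0;1 0 8 0 0;1 0 4 0 0;1 0 4 0 0;1 0 3 0 0;1 0 0 0 0;1 0 0 0 0;1 0 0 0 0")

```text
clock: 5.45
tcp_pos: [0.7091, 0.1107, 0.1698]
orientation: [-2.394, -2.017, 0.027]
contact_force: [-29.2, -0.1, 7.2]
grip_width: -0.0001
```

Run:
```python
from h import *
st();shot('wrist','w4.png')
```

```text
t 5.45 tcp [0.7091 0.1107 0.1698] xyaw 1.401 tilt 0.021 F [-29.2  -0.1   7.2] w -0.0001 q [ 0.04  0.65 -0.45  1.45  0.29  1.12 -0.62]
```

View pics/w4.png

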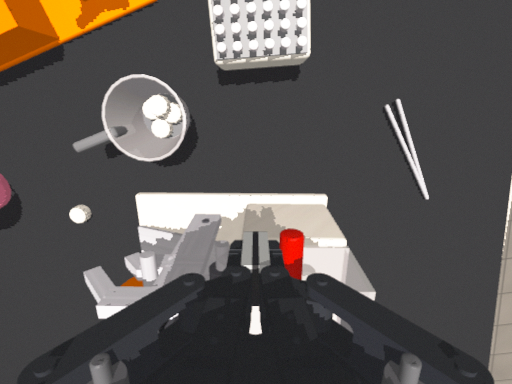

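>>> carry_out(motion="1 0 -25 0 0;1 0 -10 -40 0;0 0 -20 -40 0;0 -30 -20 -20 0;0 -40 -10 0 0;0 -10 -8 0 0;0 0 0 0 0;0 0 0 0 0")

```text
clock: 6.5
tcp_pos: [0.6137, 0.0482, 0.2725]
orientation: [-2.403, -2.023, -0.002]
contact_force: [-0.2, -0.3, -0.8]
grip_width: 0.0856
```

Run:
```python
from h import *
to([.608,.0255,.25]);shot('wrist','w5.png');shot('top','t5.png');shot('scene','s5.png')
```

```text
t 6.5 tcp [0.6137 0.0482 0.2725] xyaw 1.399 tilt 0.001 F [-0.2 -0.3 -0.8] w 0.0856 q [ 0.19  0.39 -0.49  1.63  0.19  1.17 -0.51]
-> tool mm [-23.3  -1.7  22.5]
```

View pics/w5.png

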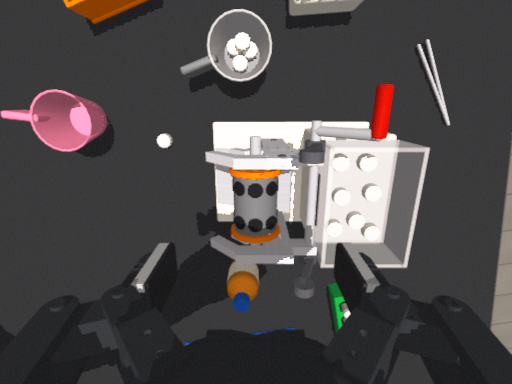

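Run:
```python
from h import *
np.set_printoptions(precision=4,suppress=True)
im=cv2.imread('pics/w5.png')[:,:,::-1]
m=orange(im); m[:150]=0;m[260:]=0;m[:,:220]=0;m[:,290:]=0
n,l,s,c=cv2.connectedComponentsWithStats(m)
for i in range(1,n):
    if s[i,4]>30: print(s[i],c[i])
im5=cv2.resize(im[110:280,190:350],None,fx=4,fy=3.5,interpolation=2);cv2.imwrite('pics/w5c.png',im5[:,:,::-1])
for uv in((229.5,170),(281,170),(230,232),(282,232),(256,140)): print(uv,onz('wrist',uv,.13))
```

```text
[229 168  52  12 410] [254.239  173.4439]
[231 224  49  19 361] [254.5346 235.7812]
(229.5, 170) [0.588  0.0639 0.13  ]
(281, 170) [0.6419 0.0546 0.13  ]
(230, 232) [ 0.5741 -0.0075  0.13  ]
(282, 232) [ 0.6328 -0.0176  0.13  ]
(256, 140) [0.6211 0.0902 0.13  ]
```

View pics/w5c.png

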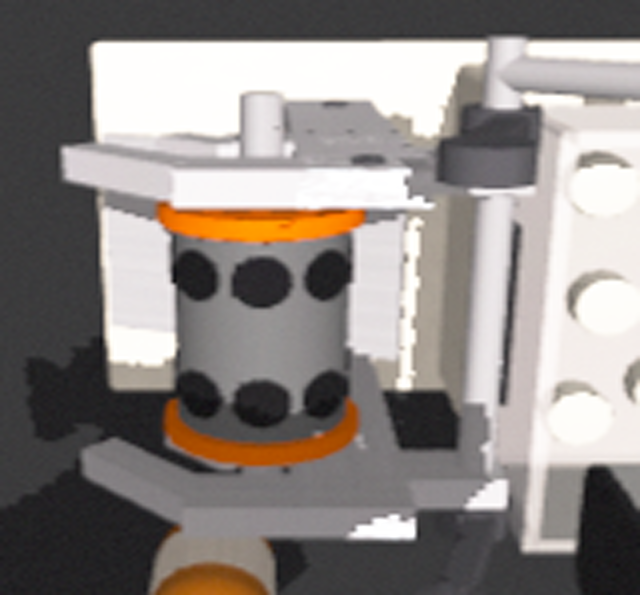

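Run:
```python
from h import *
np.set_printoptions(precision=4,suppress=True)
a=onz('wrist',(255,168.5),.158);b=onz('wrist',(255.5,243),.158);print(a,b,(a+b)/2,np.linalg.norm(a-b))
```

```text
[0.6161 0.0673 0.158 ] [ 0.6031 -0.0114  0.158 ] [0.6096 0.028  0.158 ] 0.07968782685124762
```

>>> carry_out(motion="0.25 -24 -1 0 0;0.25 0 0 40 0;0.25 0 0 30 0;0.25 0 0 0 0;0.25 0 0 0 0;0.25 0 0 0 0;0.25 0 0 0 0;0.25 0 0 0 0")

```text
clock: 7.65
tcp_pos: [0.6081, 0.0233, 0.2029]
orientation: [2.405, 2.021, 0.001]
contact_force: [0.3, 0.8, 1.0]
grip_width: 0.064
```

Run:
```python
from h import *
to([.6085,.0245,.109]);shot('wrist','w6.png')
```

```text
t 7.65 tcp [0.6081 0.0233 0.2029] xyaw 1.398 tilt 0.001 F [0.3 0.8 1. ] w 0.064 q [ 0.22  0.44 -0.47  1.73  0.23  1.03 -0.51]
-> tool mm [ 1.2  0.1 93.9]
```

View pics/w6.png

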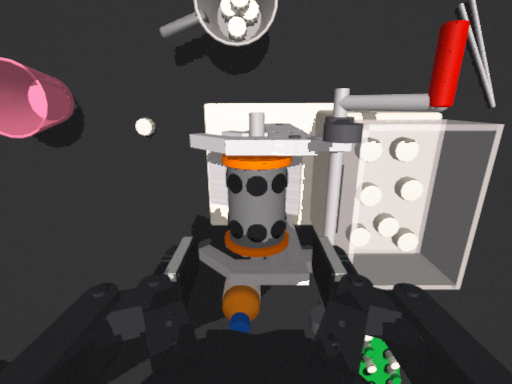

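>>> carry_out(motion="0.25 3 0 30 0;0.25 0 0 30 0;0.25 0 0 20 0;0.25 0 0 14 0;0.25 0 0 0 0;1 0 0 0 0;1 0 0 0 0;1 0 0 0 0", newtons=60)

```text
clock: 8.7
tcp_pos: [0.6092, 0.0264, 0.1095]
orientation: [2.404, 2.02, 0.003]
contact_force: [-0.3, 0.6, 6.1]
grip_width: 0.0469
```

Run:
```python
from h import *
to([.6085,.0245,.109]);shot('wrist','w7.png');shot('scene','s7.png')
```

```text
t 8.7 tcp [0.6092 0.0264 0.1095] xyaw 1.398 tilt 0.002 F [-0.3  0.6  6.1] w 0.0469 q [ 0.18  0.54 -0.44  1.8   0.29  0.86 -0.57]
-> tool mm [-2.  -0.4  0.5]
```

View pics/w7.png

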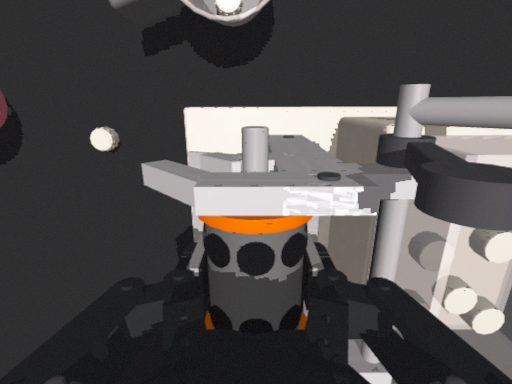

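>>> carry_out(motion="1 0 0 -4 0;1 0 0 -3 0;1 0 0 0 0;1 0 -5 0 0;1 0 -5 0 0;1 0 -4 -1 0;1 0 0 0 0;1 0 0 0 0")

```text
clock: 9.8
tcp_pos: [0.5947, 0.0286, 0.1164]
orientation: [2.405, 2.021, 0.0]
contact_force: [0.6, -0.6, -3.1]
grip_width: 0.0462
```

Run:
```python
from h import *
st();shot('wrist','w8.png');shot('scene','s8.png')
```

```text
t 9.8 tcp [0.5947 0.0286 0.1164] xyaw 1.398 tilt 0.0 F [ 0.6 -0.6 -3.1] w 0.0462 q [ 0.19  0.52 -0.45  1.83  0.28  0.86 -0.57]
```

View pics/w8.png

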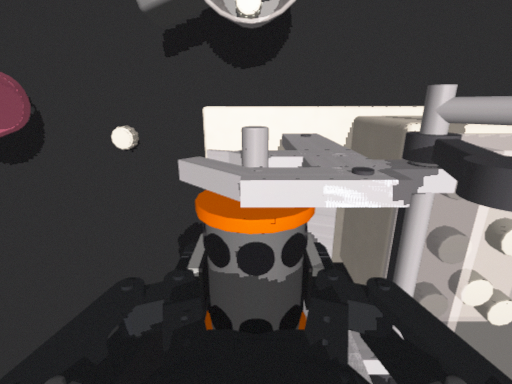

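>>> carry_out(motion="1 0 -6 5 0;1 0 -6 6 0;1 0 -6 6 0;1 0 -6 6 0;1 0 -6 6 0;1 0 -6 6 0;1 0 0 0 0;1 0 0 0 0")

```text
clock: 10.9
tcp_pos: [0.5595, 0.0349, 0.0815]
orientation: [2.405, 2.021, 0.001]
contact_force: [-0.4, -0.5, -3.3]
grip_width: 0.0462
```

Run:
```python
from h import *
st();shot('wrist','w9.png')
```

```text
t 10.9 tcp [0.5595 0.0349 0.0815] xyaw 1.398 tilt 0.001 F [-0.4 -0.5 -3.3] w 0.0462 q [ 0.17  0.52 -0.44  1.93  0.31  0.76 -0.62]
```

View pics/w9.png

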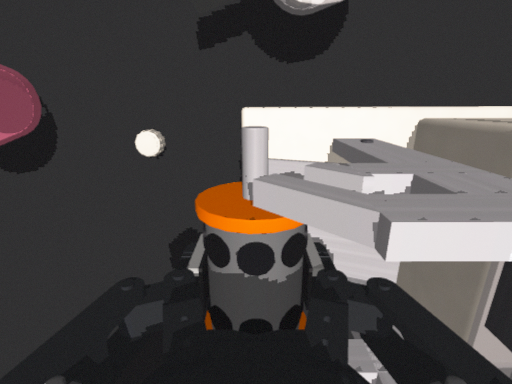

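>>> carry_out(motion="1 0 0 6 0;1 0 0 4 0;1 0 -20 0 0;1 0 -30 0 0;1 0 -15 0 0;1 0 0 -40 0;1 0 0 -50 0;1 0 0 0 0")

```text
clock: 11.95
tcp_pos: [0.4984, 0.0467, 0.165]
orientation: [2.402, 2.018, 0.011]
contact_force: [0.0, 0.0, -3.1]
grip_width: 0.0462
```

Run:
```python
from h import *
st();shot('wrist','w10.png');shot('top','t10.png')
```

```text
t 11.95 tcp [0.4984 0.0467 0.165 ] xyaw 1.397 tilt 0.009 F [ 0.   0.  -3.1] w 0.0462 q [ 0.22  0.31 -0.51  2.01  0.2   0.86 -0.58]
```

View pics/w10.png

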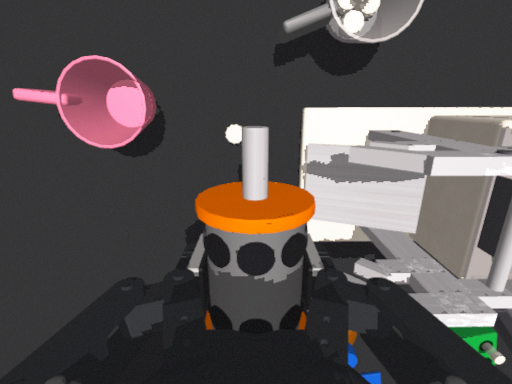

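View pics/t10.png

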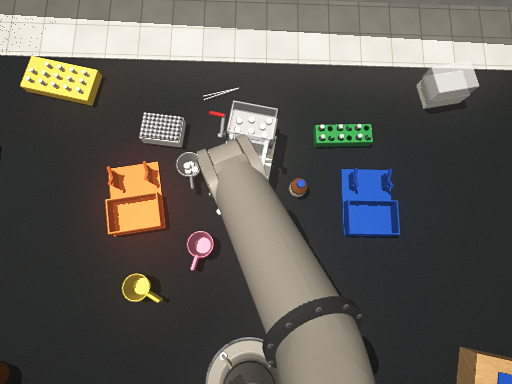

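Run:
```python
import cv2
a=cv2.imread('pics/a_scene.png'); b=cv2.imread('pics/a_top.png')
cv2.imwrite('pics/e1.png',cv2.resize(a[220:325,340:430],None,fx=5.5,fy=5.5,interpolation=2))
cv2.imwrite('pics/e2.png',cv2.resize(b[155:240,100:170],None,fx=7,fy=7,interpolation=2))
```

```text
(no output)
```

View pics/e1.png

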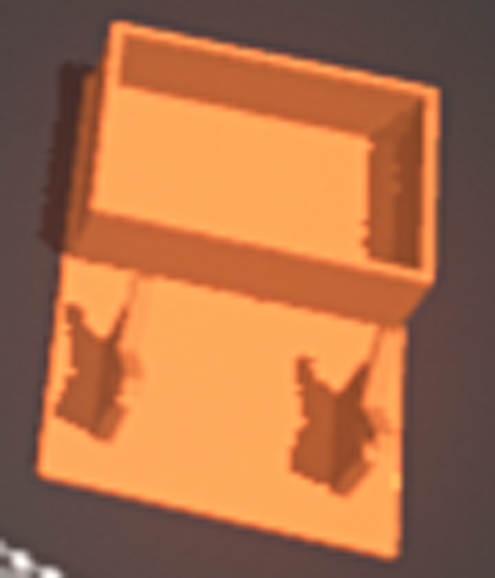

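View pics/e2.png

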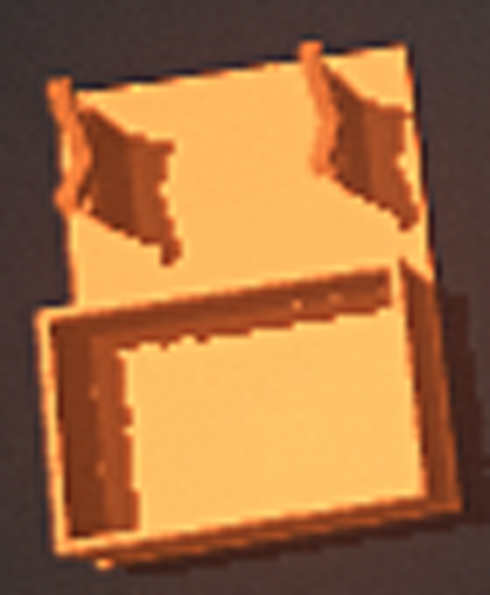

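Run:
```python
from h import *
np.set_printoptions(precision=4,suppress=True)
t=lambda x,y:(100+x/7-.5+.07,155+y/7-.43)
s=lambda x,y:(340+x/5.5-.4,220+y/5.5-.4)
print('rim tri FL',tri(t(38,312),s(432,275)),'NL',tri(t(60,552),s(438,90)),'NR',tri(t(432,497),s(113,22)),'FR',tri(t(400,265),s(88,215)))
rim=[onz('top',t(*q),.056) for q in((38,312),(60,552),(432,497),(400,265))];print(rim)
print([np.linalg.norm(rim[i]-rim[(i+1)%4]) for i in range(4)])
rim=[onz('scene',s(*q),.056) for q in((432,275),(438,90),(113,22),(88,215))];print(rim)
print('tips',[onz('top',t(*q),.077) for q in((60,85),(68,205),(310,45),(322,172))])
print('plate far',onz('top',t(408,45),.006),[onz('scene',s(*q),.006) for q in((38,478),(395,558))])
```

```text
rim tri FL (array([0.5073, 0.4293, 0.0561]), np.float64(0.00041306628060607534)) NL (array([0.4081, 0.4132, 0.0514]), np.float64(0.001096859247353693)) NR (array([0.4335, 0.2633, 0.0504]), np.float64(0.001509543023380079)) FR (array([0.5332, 0.2833, 0.0431]), np.float64(0.002449187452380079))
[array([0.5073, 0.4296, 0.056 ]), array([0.4079, 0.4108, 0.056 ]), array([0.4332, 0.2612, 0.056 ]), array([0.5304, 0.2812, 0.056 ])]
[np.float64(0.1011468074427535), np.float64(0.15174940836319634), np.float64(0.09928559090413462), np.float64(0.1501844535097465)]
[array([0.5074, 0.4291, 0.056 ]), array([0.4111, 0.4129, 0.056 ]), array([0.4371, 0.2639, 0.056 ]), array([0.5411, 0.2817, 0.056 ])]
tips [array([0.5997, 0.4215, 0.077 ]), array([0.5487, 0.4132, 0.077 ]), array([0.6194, 0.3197, 0.077 ]), array([0.565 , 0.3106, 0.077 ])]
plate far [0.6407 0.2977 0.006 ] [array([0.6463, 0.2995, 0.006 ]), array([0.6177, 0.451 , 0.006 ])]
```

>>> carry_out(motion="1 0 0 -15 -0.175;1 0 0 0 -0.175;1 50 23 0 0;1 50 23 0 0;1 50 23 0 0;1 50 23 0 0;1 50 23 0 0;1 45 22 0 0")

```text
clock: 13.05
tcp_pos: [0.5773, 0.3618, 0.1733]
orientation: [-2.015, -2.409, 0.006]
contact_force: [0.8, -0.7, -3.0]
grip_width: 0.0465
```

>>> carry_out(motion="1 0 0 0 0;1 0 0 0 0;1 0 0 0 0;1 0 0 0 0;1 0 0 0 0;1 0 0 0 0;1 0 0 0 0;1 0 0 0 0")

```text
clock: 14.05
tcp_pos: [0.578, 0.3606, 0.1763]
orientation: [2.016, 2.409, 0.0]
contact_force: [-0.2, 0.3, -3.7]
grip_width: 0.0463
```

Run:
```python
from h import *
to([.584,.3665,.0415]);shot('wrist','w11.png');shot('top','t11.png');shot('scene','s11.png')
```

```text
t 14.05 tcp [0.578  0.3606 0.1763] xyaw 1.748 tilt 0.0 F [-0.2  0.3 -3.7] w 0.0463 q [-0.26  0.6  -0.58  1.56  0.36  1.09 -0.75]
-> tool mm [  4.8   6.9 134.8]
```

View pics/w11.png

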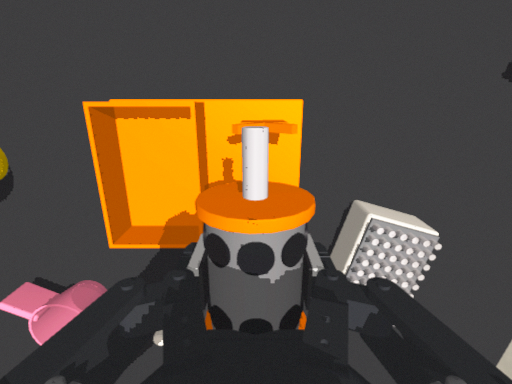

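View pics/s11.png

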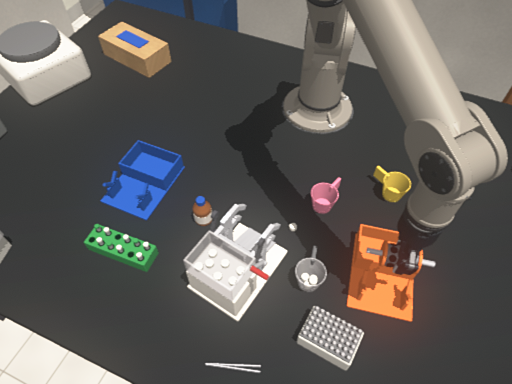

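Run:
```python
from h import *
np.set_printoptions(precision=4,suppress=True)
for uv in((233,128),(297,128)): print(onz('wrist',uv,.077))
for uv in((84,102),(108,249)): print('rim',onz('wrist',uv,.056))
for uv in((303,100),): print('plate',onz('wrist',uv,.006))
# wheel: axle end at z?
o,Rm=st(False); p=o['tcp_pos']; w=p+[0,0,.0205]
for d in(-38,0,70): print(d,proj('wrist',w+Rm[:,0]*d/1000))
for z in (.028,):
  for d in(38,): print(proj('wrist',w+Rm[:,0]*d/1000+[0,0,z]))
```

```text
[0.5485 0.4148 0.077 ]
[0.6027 0.4245 0.077 ]
rim [0.4101 0.4117 0.056 ]
rim [0.4336 0.2627 0.056 ]
plate [0.6139 0.4506 0.006 ]
-38 [255.7071 325.3361]
0 [255.7806 265.6129]
70 [255.9541 124.6516]
[255.9965 219.0892]
```

>>> carry_out(motion="1 6 7 0 0;1 0 0 30 0;1 0 0 30 0;1 0 0 30 0;1 0 0 20 0;1 0 0 10 0;1 0 0 0 0;1 0 0 0 0")

```text
clock: 15.2
tcp_pos: [0.5845, 0.3684, 0.0575]
orientation: [2.016, 2.409, 0.003]
contact_force: [-0.0, 0.5, -2.5]
grip_width: 0.0464
```

Run:
```python
from h import *
to([.5843,.3667,.0415]);shot('wrist','w12.png');shot('scene','s12.png')
im=cv2.imread('pics/s12.png');cv2.imwrite('pics/s12c.png',cv2.resize(im[200:330,330:450],None,fx=4.5,fy=4.5,interpolation=2))
```

```text
t 15.2 tcp [0.5845 0.3684 0.0575] xyaw 1.748 tilt 0.002 F [-0.   0.5 -2.5] w 0.0464 q [-0.3   0.74 -0.52  1.61  0.44  0.91 -0.81]
-> tool mm [-1.6 -0.5 16. ]
```

View pics/w12.png

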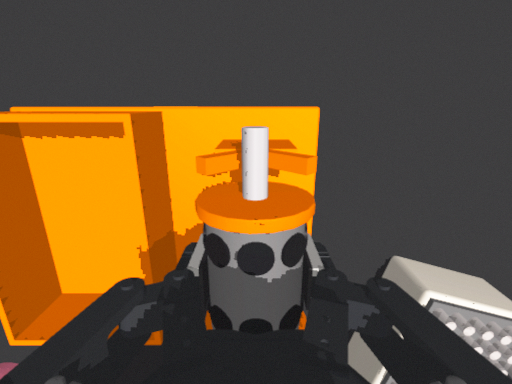

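View pics/s12c.png

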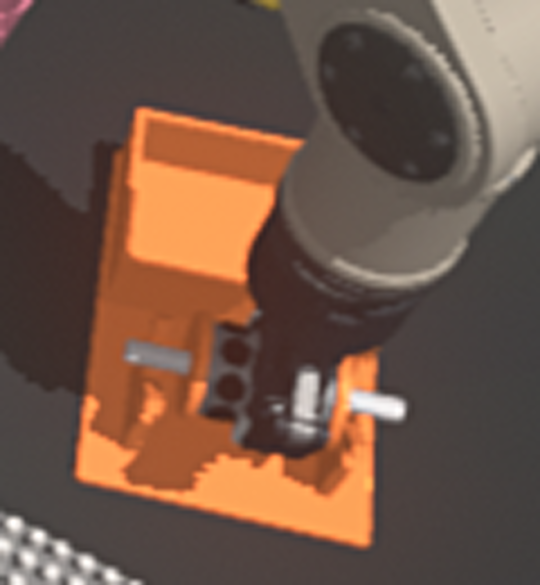

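Wheel's axle (col 256) sits centred over the V (tips at cols 197–316, rows ~155). Lower the rest gently.

>>> carry_out(motion="1 -1 0 6 0;1 0 0 5 0;1 0 0 3 0;1 0 0 2 0;1 0 0 1 0;1 0 0 0 0;1 0 0 0 0;1 0 0 0 0")

```text
clock: 16.3
tcp_pos: [0.5853, 0.367, 0.0415]
orientation: [2.016, 2.407, 0.003]
contact_force: [-1.2, -3.3, 9.3]
grip_width: 0.0463
```

Run:
```python
from h import *
to([.5843,.3667,.0415]);shot('wrist','w13.png')
```

```text
t 16.3 tcp [0.5853 0.367  0.0415] xyaw 1.747 tilt 0.003 F [-1.2 -3.3  9.3] w 0.0463 q [-0.31  0.76 -0.51  1.62  0.46  0.88 -0.82]
-> tool mm [-0.1 -1.  -0. ]
```

View pics/w13.png

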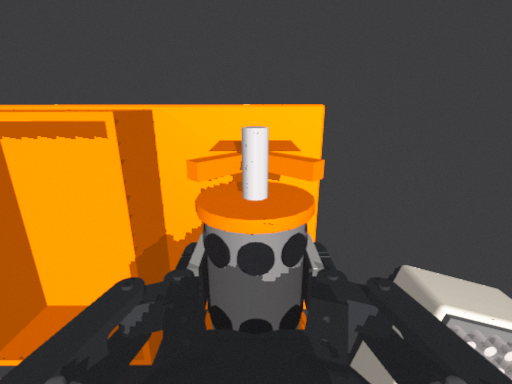

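>>> carry_out(motion="0.3 0 0 0 0;0.3 0 0 0 0;0.25 0 0 0 0;0.25 0 0 0 0;0.25 0 0 -25 0;0.25 0 0 -40 0;0.25 0 0 -50 0;0.25 0 0 0 0")

```text
clock: 17.35
tcp_pos: [0.586, 0.3689, 0.1593]
orientation: [2.015, 2.407, 0.013]
contact_force: [-0.3, -0.0, -0.4]
grip_width: 0.0642
```

Run:
```python
from h import *
st();shot('wrist','w14.png')
```

```text
t 17.35 tcp [0.586  0.3689 0.1593] xyaw 1.748 tilt 0.008 F [-0.3 -0.  -0.4] w 0.0642 q [-0.27  0.63 -0.57  1.55  0.38  1.06 -0.76]
```

View pics/w14.png

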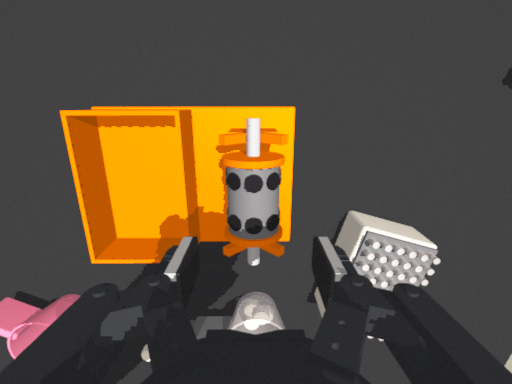

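>>> carry_out(motion="0.25 0 0 -45 0.175;1 0 0 -45 0.175;1 -39 38 0 0;1 -39 38 0 0;1 -39 38 0 0;1 -39 38 0 0;1 -39 38 0 0;1 -39 36 0 0")

```text
clock: 18.4
tcp_pos: [0.7666, 0.0954, 0.2422]
orientation: [-2.404, -2.021, 0.004]
contact_force: [1.1, -0.5, 0.1]
grip_width: 0.0
```

>>> carry_out(motion="1 0 0 0 0;1 0 0 0 0;1 0 0 0 0;1 0 0 0 0;1 0 0 0 0;1 0 0 0 0;1 0 0 0 0;1 0 0 0 0")

```text
clock: 19.4
tcp_pos: [0.7664, 0.0972, 0.2443]
orientation: [2.405, 2.021, 0.0]
contact_force: [1.0, -0.5, 1.1]
grip_width: -0.0002
```

Run:
```python
from h import *
to([.769,.1,.17]);shot('wrist','w15.png')
im=cv2.imread('pics/w15.png'); h=cv2.cvtColor(im,cv2.COLOR_BGR2HSV)
m=(((h[...,0]<5)|(h[...,0]>174))&(h[...,1]>180)&(h[...,2]>100)).astype(np.uint8)
n,l,s,c=cv2.connectedComponentsWithStats(m); i=1+s[1:,4].argmax(); print(s[i],c[i],onz('wrist',c[i],.184))
```

```text
t 19.4 tcp [0.7664 0.0972 0.2443] xyaw 1.398 tilt 0.0 F [ 1.  -0.5  1.1] w -0.0002 q [ 0.05  0.67 -0.44  1.24  0.28  1.29 -0.56]
-> tool mm [ 3.2  2.1 74.3]
[197 185  17  52 762] [205.26902887 209.61286089] [0.72680024 0.10254903 0.184     ]
```

View pics/w15.png

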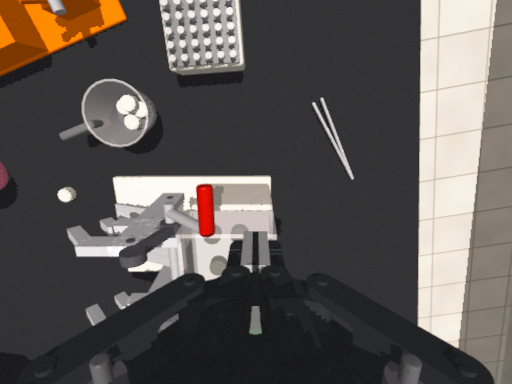

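>>> carry_out(motion="1 7 0 25 0;1 0 0 25 0;1 0 0 24 0;1 0 -15 0 0;1 0 -15 0 0;1 0 -15 0 0;1 0 -15 0 0;1 0 -12 0 0")

```text
clock: 20.45
tcp_pos: [0.6973, 0.1165, 0.1714]
orientation: [2.404, 2.019, 0.004]
contact_force: [2.5, 0.8, 2.7]
grip_width: -0.0002
```

>>> carry_out(motion="1 0 -8 0 0;1 0 -6 0 0;1 0 -4 0 0;1 0 -3 0 0;1 0 -3 0 0;1 0 0 0 0;1 0 0 0 0;1 0 0 0 0")

```text
clock: 21.45
tcp_pos: [0.6812, 0.1189, 0.1702]
orientation: [2.402, 2.012, 0.021]
contact_force: [29.9, 1.8, -17.5]
grip_width: 0.0
```

Run:
```python
from h import *
st();shot('wrist','w16.png')
```

```text
t 21.45 tcp [0.6812 0.1189 0.1702] xyaw 1.395 tilt 0.016 F [ 29.9   1.8 -17.5] w 0.0 q [ 0.05  0.59 -0.46  1.56  0.3   1.04 -0.67]
```

View pics/w16.png

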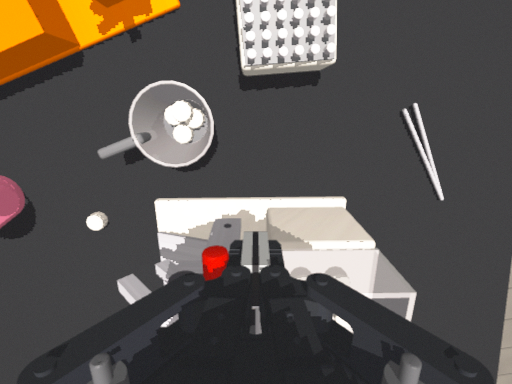

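>>> carry_out(motion="1 0 12 0 0;1 0 8 -20 0;1 0 0 -40 0;0.6 -10 -50 -20 0;0.6 -10 -55 0 0;0.6 -10 -55 0 0;0.6 -10 -40 0 0;0.6 0 0 0 0")

```text
clock: 22.5
tcp_pos: [0.4853, 0.1121, 0.25]
orientation: [-2.403, -2.023, 0.005]
contact_force: [0.6, -1.1, 0.3]
grip_width: 0.0345
```

Run:
```python
from h import *
to([.4863,.0981,.06]);shot('wrist','w17.png');shot('scene','s17.png')
```

```text
t 22.5 tcp [0.4853 0.1121 0.25  ] xyaw 1.399 tilt 0.003 F [ 0.6 -1.1  0.3] w 0.0345 q [ 0.14  0.21 -0.56  1.92  0.13  1.05 -0.65]
-> tool mm [-13.2   3.8 190. ]
```

View pics/w17.png

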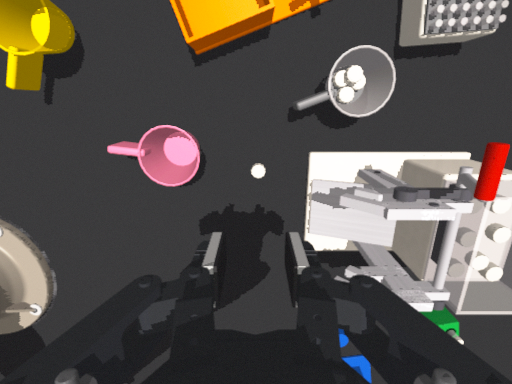

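View pics/s17.png

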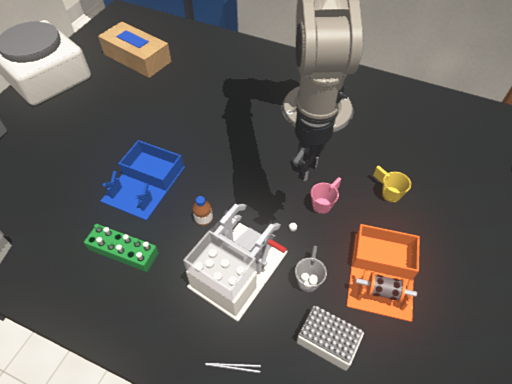

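Run:
```python
from h import *
np.set_printoptions(precision=4,suppress=True)
im=cv2.imread('pics/w17.png'); m=(im[...,:].min(2)>150).astype(np.uint8); sub=np.zeros_like(m); sub[160:185,245:275]=m[160:185,245:275]
M=cv2.moments(sub,True); c=(M['m10']/M['m00'],M['m01']/M['m00']); print(c,M['m00']); X=onz('wrist',c,.008); print('cap',X)
print('bar',onz('wrist',(494,171),.194)); to([X[0],X[1],.06])
```

```text
(257.77914110429447, 170.53374233128835) 163.0
cap [0.4897 0.0984 0.008 ]
bar [0.6683 0.1123 0.194 ]
t 22.6 tcp [0.4888 0.1123 0.2504] xyaw 1.398 tilt 0.0 F [0.  0.8 0.1] w 0.0342 q [ 0.14  0.22 -0.56  1.91  0.13  1.05 -0.65]
-> tool mm [-13.5   3.3 190.4]
```

>>> carry_out(motion="0.5 -14 0 30 0;0.5 0 0 50 0;0.5 0 0 50 0;0.5 0 0 45 0;0.5 0 0 0 0;0.5 0 0 0 0;0.5 0 0 0 0;0.5 0 0 0 0")

```text
clock: 23.6
tcp_pos: [0.4875, 0.0987, 0.0767]
orientation: [2.404, 2.02, 0.004]
contact_force: [-0.7, 0.2, 0.6]
grip_width: 0.0426
```

Run:
```python
from h import *
st();shot('wrist','w18.png');shot('top','t18.png')
```

```text
t 23.6 tcp [0.4875 0.0987 0.0767] xyaw 1.398 tilt 0.003 F [-0.7  0.2  0.6] w 0.0426 q [ 0.07  0.45 -0.48  2.08  0.32  0.68 -0.8 ]
```

View pics/w18.png

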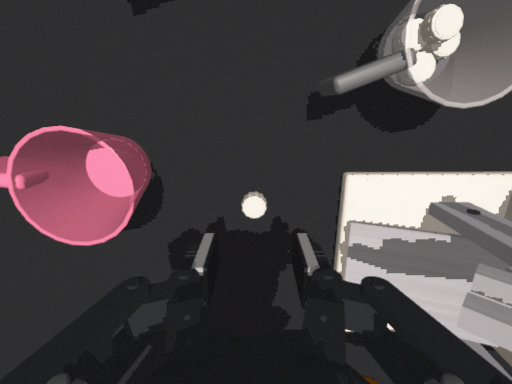

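View pics/t18.png

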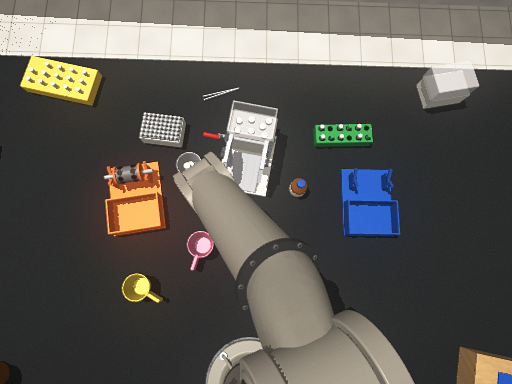

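Run:
```python
from h import *
np.set_printoptions(precision=4,suppress=True)
t=cv2.imread('pics/t18.png'); h=cv2.cvtColor(t,cv2.COLOR_BGR2HSV)
m=(((h[...,0]<5)|(h[...,0]>174))&(h[...,1]>180)&(h[...,2]>90)).astype(np.uint8)
n,l,s,ct=cv2.connectedComponentsWithStats(m); j=1+s[1:,4].argmax(); print(s[j],ct[j])
X=onz('wrist',(254,206),.013);print(X);to([X[0],X[1],.004])
```

```text
[203 132  15   7  53] [210.6415 135.2453]
[0.4859 0.0991 0.013 ]
t 23.7 tcp [0.487  0.0985 0.0762] xyaw 1.398 tilt 0.002 F [-0.9  0.   0.1] w 0.0427 q [ 0.07  0.45 -0.48  2.08  0.32  0.68 -0.8 ]
-> tool mm [ 0.4 -1.3 72.2]
```

>>> carry_out(motion="0.5 0 -1 30 0;0.5 0 0 25 0;0.5 0 0 12 0;0.5 0 0 5 0;0.5 0 0 0 0;1 0 0 0 0;1 0 0 0 0;1 0 0 0 0", newtons=30)

```text
clock: 24.7
tcp_pos: [0.486, 0.0988, 0.0041]
orientation: [2.405, 2.021, 0.002]
contact_force: [-0.2, 0.2, 5.9]
grip_width: 0.0181
```

Run:
```python
from h import *
to([.47,.346,.12])
```

```text
t 24.7 tcp [0.486  0.0988 0.0041] xyaw 1.398 tilt 0.001 F [-0.2  0.2  5.9] w 0.0181 q [ 0.    0.57 -0.4   2.11  0.43  0.54 -0.89]
-> tool mm [ 240.8  -58.1 -115.9]
```

>>> carry_out(motion="1 0 0 -50 0;1 0 0 -50 0;1 0 0 -40 0;1 48 -12 0 0;1 48 -12 0 0;1 48 -12 0 0;1 48 -12 0 0;1 48 -10 0 0")

```text
clock: 25.7
tcp_pos: [0.4693, 0.3465, 0.1435]
orientation: [2.405, 2.021, 0.0]
contact_force: [1.1, 0.3, -0.1]
grip_width: 0.0184
```

>>> carry_out(motion="1 0 0 0 -0.17;1 0 0 0 -0.17;1 0 0 40 0;1 0 0 40 0;1 0 0 20 0;0.6 0 0 0 0;0.6 0 0 0 0;0.6 0 0 -30 0")

```text
clock: 26.7
tcp_pos: [0.4692, 0.3446, 0.0735]
orientation: [-2.028, -2.399, 0.003]
contact_force: [-0.6, 1.0, -0.8]
grip_width: 0.0346
```

>>> carry_out(motion="0.6 0 0 -50 0;0.6 0 0 -50 0;0.6 0 0 -50 0;0.6 0 0 0 0;0.6 0 0 0 0;0.6 0 0 0 0;0.6 0 0 0 0;0.6 0 0 0 0")

```text
clock: 27.7
tcp_pos: [0.4693, 0.345, 0.2226]
orientation: [-2.028, -2.399, 0.002]
contact_force: [0.4, 0.1, -0.5]
grip_width: 0.0343
```

Run:
```python
from h import *
st();shot('wrist','w19.png')
```

```text
t 27.7 tcp [0.4693 0.345  0.2226] xyaw 1.738 tilt 0.001 F [ 0.4  0.1 -0.5] w 0.0343 q [-0.21  0.42 -0.69  1.75  0.3   1.08 -0.83]
```

View pics/w19.png

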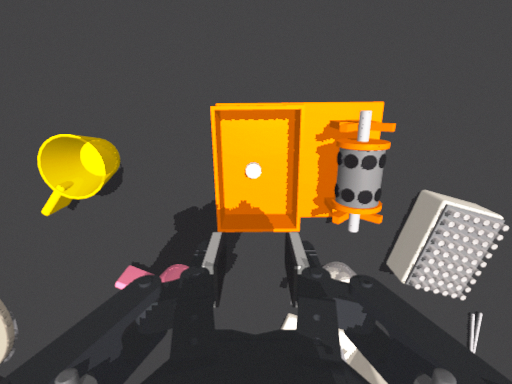

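>>> carry_out(motion="0 0 0 0 0.18;0 0 0 0 0.18;0 0 0 0 0.18;0 0 0 0 0.18;0 0 0 0 0.18;0 0 0 0 0.18;0 0 0 0 0.18;0 0 0 0 0.18")

```text
clock: 28.75
tcp_pos: [0.4694, 0.3452, 0.2231]
orientation: [3.108, 0.457, -0.001]
contact_force: [-0.3, 0.9, 0.1]
grip_width: 0.0856
```

>>> carry_out(motion="0 0 0 0 0.11;0 20 50 0 0;0 20 50 0 0;0 20 49 0 0;0 0 0 0 0;0 0 0 0 0;0 0 0 0 0;0 0 0 0 0")

```text
clock: 29.75
tcp_pos: [0.5557, 0.2113, 0.2233]
orientation: [-3.127, -0.298, 0.0]
contact_force: [0.4, -0.1, 0.1]
grip_width: 0.0858
```

Run:
```python
from h import *
to([.562,.181,.1]);shot('wrist','w20.png')
```

```text
t 29.75 tcp [0.5557 0.2113 0.2233] xyaw 0.19 tilt 0.0 F [ 0.4 -0.1  0.1] w 0.0858 q [-0.22  0.37 -0.32  1.75  0.13  1.04 -1.96]
-> tool mm [  0.5  31.  123.3]
```

View pics/w20.png

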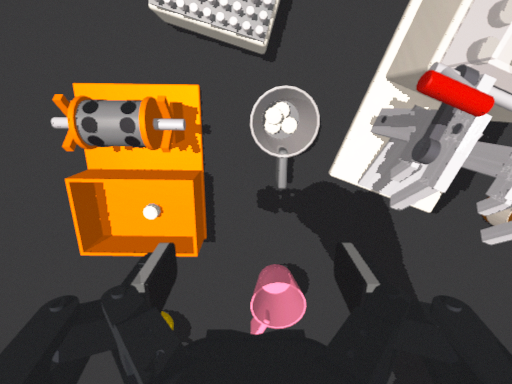

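Run:
```python
from h import *
np.set_printoptions(precision=4,suppress=True)
c=onz('wrist',(285,121),.062);a=onz('wrist',(282.5,187),.060);b=onz('wrist',(283,160),.06);print(c,a,b,np.linalg.norm(c-a))
u=(c-a)[:2]/np.linalg.norm((c-a)[:2]);print('yaw',np.arctan2(u[1],u[0])); g=c[:2]-.058*u; print(g); to([g[0],g[1],.015])
im=cv2.imread('pics/w20.png');cv2.imwrite('pics/w20c.png',cv2.resize(im[70:210,220:350],None,fx=4,fy=4,interpolation=2))
```

```text
[0.621  0.1908 0.062 ] [0.5475 0.1769 0.06  ] [0.5788 0.1833 0.06  ] 0.07476639814474043
yaw 0.18753555400790203
[0.564 0.18 ]
t 29.8 tcp [0.5558 0.211  0.2233] xyaw 0.19 tilt 0.0 F [-0.2  0.1  0.2] w 0.0852 q [-0.22  0.37 -0.32  1.75  0.13  1.04 -1.96]
-> tool mm [  2.2  32.  208.3]
```

View pics/w20c.png

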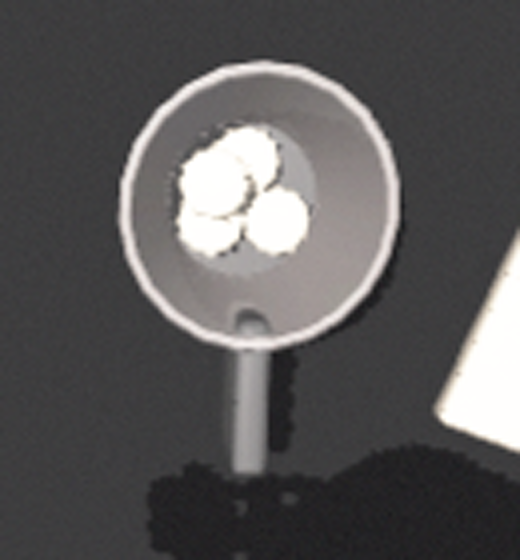

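>>> carry_out(motion="0.4 0 32 0 0;0.4 2 0 50 0;0.4 0 0 50 0;0.4 0 0 40 0;0.4 0 0 0 0;0.4 0 0 0 0;0.4 0 0 0 0;0.4 0 0 0 0", newtons=20)

```text
clock: 30.8
tcp_pos: [0.5652, 0.1792, 0.0848]
orientation: [-3.127, -0.294, -0.004]
contact_force: [0.0, 0.2, 0.9]
grip_width: 0.0511
```

Run:
```python
from h import *
to([.564,.18,.015]);shot('wrist','w21.png')
```

```text
t 30.8 tcp [0.5652 0.1792 0.0848] xyaw 0.188 tilt 0.003 F [0.  0.2 0.9] w 0.0511 q [-0.2   0.53 -0.28  1.86  0.2   0.77 -1.97]
-> tool mm [-1.2 -1.  69.8]
```

View pics/w21.png

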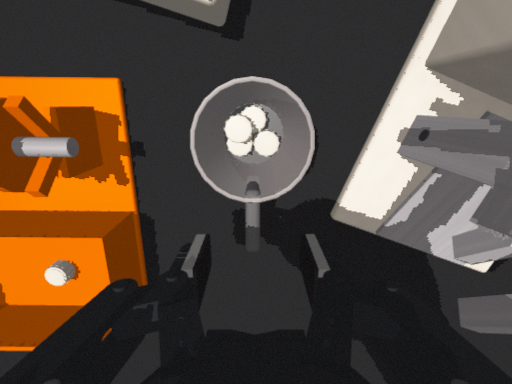

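>>> carry_out(motion="0.4 -2 -1 25 0;0.4 0 0 25 0;0.4 0 0 15 0;0.4 0 0 5 0;0.4 0 0 0 0;1 0 0 0 0;1 0 0 0 0;1 0 0 0 0", newtons=20)

```text
clock: 31.85
tcp_pos: [0.5625, 0.1796, 0.0139]
orientation: [-3.128, -0.295, -0.001]
contact_force: [-0.8, -0.3, 3.0]
grip_width: 0.0101
```

>>> carry_out(motion="1 0 0 -10 0;1 0 0 -15 0;1 0 0 -20 0;1 0 0 -25 0;1 0 0 -30 0;1 0 0 0 0;1 0 0 0 0;1 0 0 0 0")

```text
clock: 32.85
tcp_pos: [0.5613, 0.179, 0.1122]
orientation: [3.127, 0.294, -0.003]
contact_force: [-0.7, -0.8, -1.4]
grip_width: 0.0098
```

Run:
```python
from h import *
st();shot('wrist','w22.png');shot('scene','s22.png')
im=cv2.imread('pics/s22.png');cv2.imwrite('pics/s22c.png',cv2.resize(im[150:330,250:430],None,fx=3.3,fy=3.3,interpolation=2))
```

```text
t 32.85 tcp [0.5613 0.179  0.1122] xyaw 0.188 tilt 0.002 F [-0.7 -0.8 -1.4] w 0.0098 q [-0.19  0.49 -0.29  1.85  0.18  0.83 -1.96]
```

View pics/w22.png

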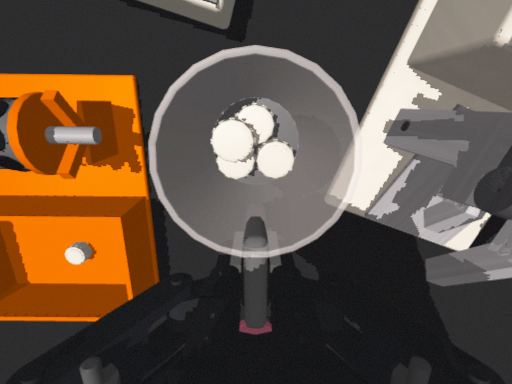

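View pics/s22c.png

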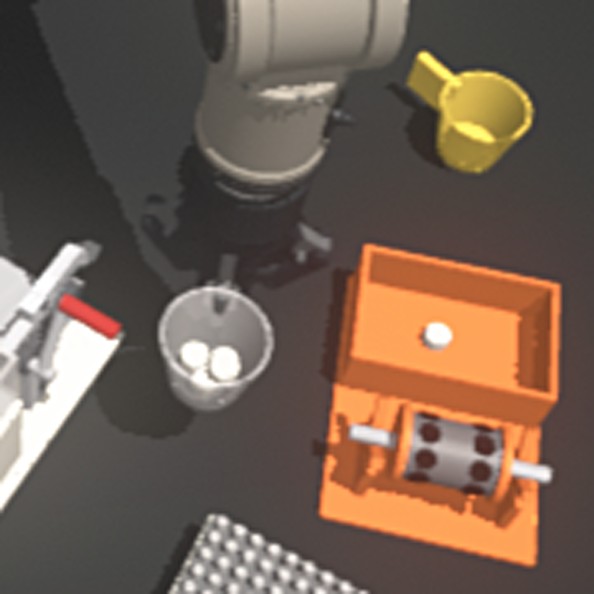

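>>> carry_out(motion="1 0 0 30 0;1 0 0 30 0;0.94 0 0 0 0;0.92 0 0 0 0;0.92 0 0 0 0;0.91 0 0 0 0;0.91 0 0 0 0;0.91 0 0 0 0")

```text
clock: 33.95
tcp_pos: [0.5622, 0.1794, 0.0535]
orientation: [-3.128, -0.294, -0.0]
contact_force: [0.2, -0.2, -1.0]
grip_width: 0.0096
```

Run:
```python
from h import *
st();shot('wrist','w23.png')
```

```text
t 33.95 tcp [0.5622 0.1794 0.0535] xyaw 0.188 tilt 0.0 F [ 0.2 -0.2 -1. ] w 0.0096 q [-0.21  0.57 -0.27  1.88  0.22  0.71 -1.99]
```

View pics/w23.png

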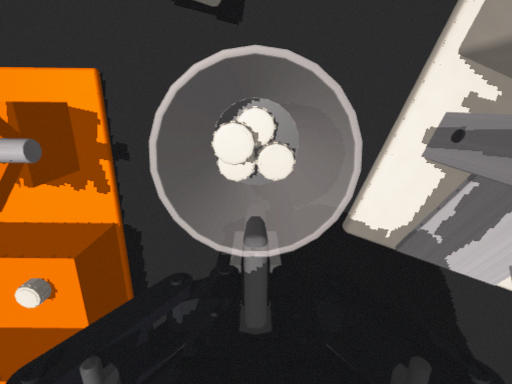

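>>> carry_out(motion="0.9 0 0 0 0;0.9 0 0 0 0;0.9 0 0 0 0;0.895 0 0 0 0;0.895 0 0 0 0;0.89 0 0 0 0;0.89 0 0 0 0;0.89 0 0 0 0")

```text
clock: 35.0
tcp_pos: [0.5621, 0.1795, 0.0533]
orientation: [3.128, 0.295, 0.0]
contact_force: [-0.0, -0.5, -1.9]
grip_width: 0.0094
```

Run:
```python
from h import *
st();shot('wrist','w24.png')
```

```text
t 35.0 tcp [0.5621 0.1795 0.0533] xyaw 0.188 tilt 0.0 F [-0.  -0.5 -1.9] w 0.0094 q [-0.21  0.57 -0.27  1.88  0.22  0.71 -1.99]
```

View pics/w24.png

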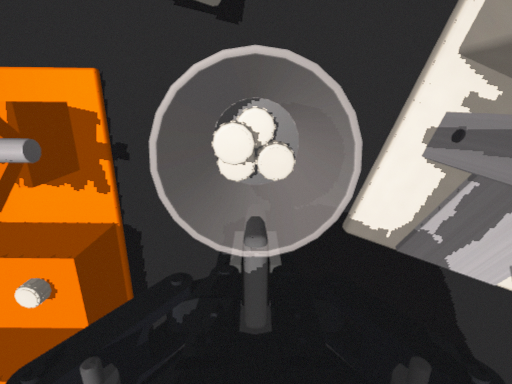

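>>> carry_out(motion="0.89 0 0 20 0;0.89 0 0 10 0;0.885 0 0 0 0;0.885 0 0 0 0;0.885 0 0 0 0;0.88 0 0 0 0;0.88 0 0 0 0;0.88 0 0 0 0")

```text
clock: 36.05
tcp_pos: [0.5624, 0.1795, 0.0236]
orientation: [-3.128, -0.294, -0.001]
contact_force: [-0.1, -1.0, -0.2]
grip_width: 0.0099
```

Run:
```python
from h import *
st();shot('wrist','w25.png')
```

```text
t 36.05 tcp [0.5624 0.1795 0.0236] xyaw 0.188 tilt 0.001 F [-0.1 -1.  -0.2] w 0.0099 q [-0.22  0.62 -0.25  1.89  0.24  0.66 -2.  ]
```

View pics/w25.png

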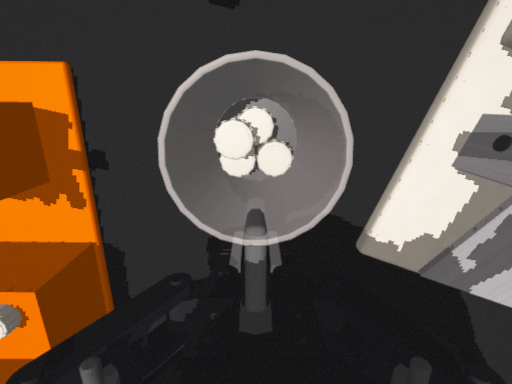

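>>> carry_out(motion="0.8 0 0 0 0;0.8 0 0 13 0;0.8 0 0 0 0;1 0 0 0 0;1 0 0 0 0;1 0 0 -10 0;0.9 0 0 -10 0;0.89 0 0 0 0")

```text
clock: 37.1
tcp_pos: [0.5632, 0.1798, 0.0318]
orientation: [-3.127, -0.294, -0.004]
contact_force: [-0.7, 0.5, -1.9]
grip_width: 0.0094
```

>>> carry_out(motion="0.887 0 0 0 0;0.887 0 0 0 0;0.887 0 0 0 0;0.887 0 0 0 0;0.885 0 0 0 0;0.885 0 0 0 0;0.885 0 0 0 0;0.885 0 0 0 0")

```text
clock: 38.1
tcp_pos: [0.5621, 0.1795, 0.0303]
orientation: [-3.128, -0.295, -0.0]
contact_force: [0.3, 0.4, -1.5]
grip_width: 0.0097
```

Run:
```python
from h import *
st();shot('wrist','w26.png')
```

```text
t 38.1 tcp [0.5621 0.1795 0.0303] xyaw 0.188 tilt 0.0 F [ 0.3  0.4 -1.5] w 0.0097 q [-0.22  0.61 -0.26  1.89  0.23  0.67 -2.  ]
```

View pics/w26.png

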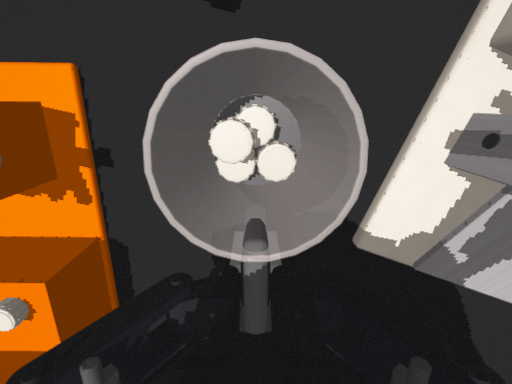

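>>> carry_out(motion="0.884 0 0 0 0;0.884 0 0 0 0;0.884 0 0 0 0;0.884 0 0 0 0;0.883 0 0 0 0;0.883 0 0 0 0;0.883 0 0 0 0;0.883 0 0 0 0")

```text
clock: 39.15
tcp_pos: [0.5621, 0.1795, 0.0303]
orientation: [-3.128, -0.294, -0.0]
contact_force: [0.1, 0.2, -0.1]
grip_width: 0.0099
```

Run:
```python
from h import *
st();shot('wrist','w27.png')
```

```text
t 39.15 tcp [0.5621 0.1795 0.0303] xyaw 0.188 tilt 0.0 F [ 0.1  0.2 -0.1] w 0.0099 q [-0.22  0.61 -0.26  1.89  0.23  0.67 -2.  ]
```

View pics/w27.png

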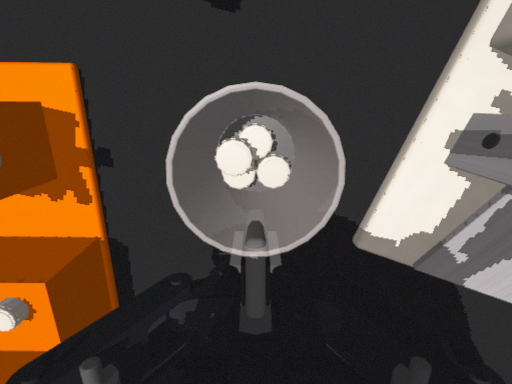

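>>> carry_out(motion="0.884 0 0 -6 0;0.884 0 0 -8 0;0.884 0 0 -8 0;0.884 0 0 -8 0;0.884 0 0 -8 0;0.884 0 0 -8 0;0.89 0 0 0 0;0.89 0 0 0 0")

```text
clock: 40.2
tcp_pos: [0.5626, 0.1796, 0.0767]
orientation: [-3.128, -0.294, -0.002]
contact_force: [-0.7, -0.3, 3.2]
grip_width: 0.0099
```

Run:
```python
from h import *
st();shot('wrist','w28.png');shot('scene','s28.png')
im=cv2.imread('pics/s28.png');cv2.imwrite('pics/s28c.png',cv2.resize(im[200:320,250:370],None,fx=4.5,fy=4.5,interpolation=2))
```

```text
t 40.2 tcp [0.5626 0.1796 0.0767] xyaw 0.188 tilt 0.001 F [-0.7 -0.3  3.2] w 0.0099 q [-0.2   0.54 -0.28  1.87  0.21  0.76 -1.98]
```

View pics/w28.png

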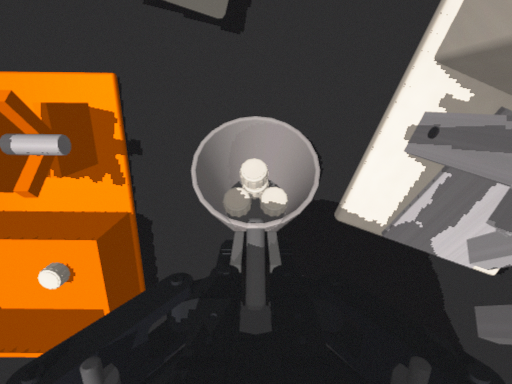

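View pics/s28c.png

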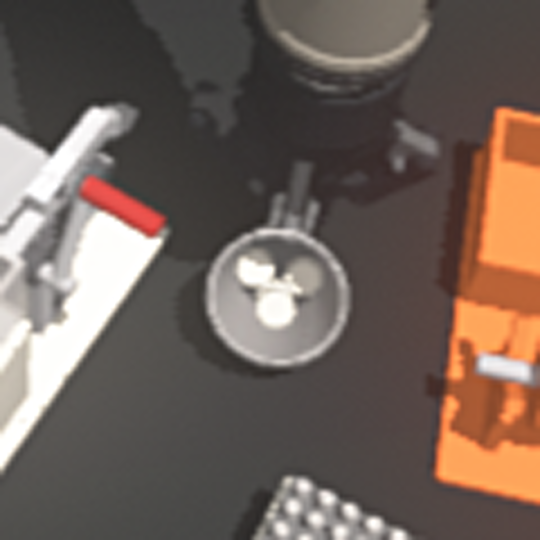

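>>> carry_out(motion="1 0 0 0 0;1 0 0 -25 0;1 0 0 -40 0;1 0 0 -30 0;1 -17 -45 0 0;1 -17 -45 0 0;1 -17 -45 0 0;1 -17 -45 0 0", newtons=30)

```text
clock: 41.3
tcp_pos: [0.4602, 0.3441, 0.1703]
orientation: [3.127, 0.294, -0.003]
contact_force: [1.2, 0.1, -1.6]
grip_width: 0.0096
```

>>> carry_out(motion="1 0 0 0 0;1 0 0 0 0;0.89 0 0 0 0;0.89 0 0 0 0;0.885 0 0 0 0;0.885 0 0 0 0;0.884 0 0 0 0;0.884 0 0 0 0", newtons=20)

```text
clock: 42.3
tcp_pos: [0.4617, 0.3436, 0.1713]
orientation: [3.128, 0.295, -0.0]
contact_force: [0.5, 0.9, -1.8]
grip_width: 0.01
```

Run:
```python
from h import *
st();shot('wrist','w29.png');shot('scene','s29.png')
im=cv2.imread('pics/s29.png');cv2.imwrite('pics/s29c.png',cv2.resize(im[190:320,320:450],None,fx=4,fy=4,interpolation=2))
```

```text
t 42.3 tcp [0.4617 0.3436 0.1713] xyaw 0.188 tilt 0.0 F [ 0.5  0.9 -1.8] w 0.01 q [-0.46  0.41 -0.36  1.84  0.18  0.93 -2.29]
```

View pics/w29.png

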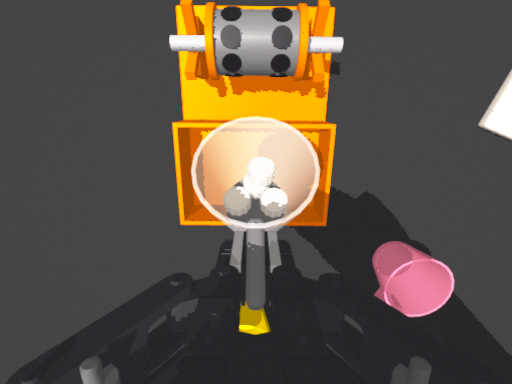

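View pics/s29c.png

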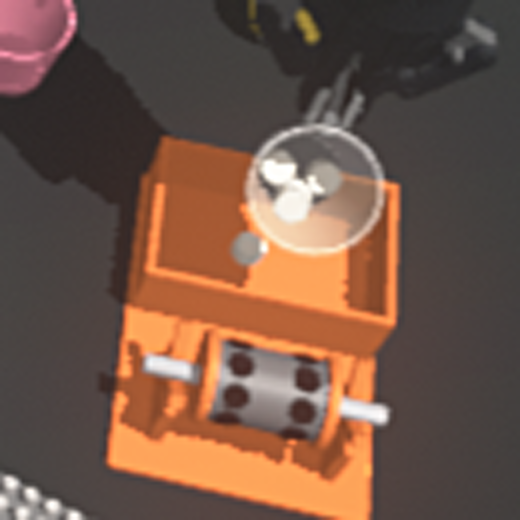

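>>> carry_out(motion="0.884 0 0 0 0;0.8835 0 0 0 0;0.8835 0 0 0 0;0.8835 0 0 0 0;0.89 0 0 0 0;0.89 0 0 0 0;0.89 0 0 0 0;0.89 0 0 0 0")

```text
clock: 43.4
tcp_pos: [0.4617, 0.3436, 0.1713]
orientation: [-3.128, -0.295, -0.0]
contact_force: [0.2, -0.5, -0.4]
grip_width: 0.0097
```

Run:
```python
from h import *
st();shot('wrist','w30.png')
```

```text
t 43.4 tcp [0.4617 0.3436 0.1713] xyaw 0.188 tilt 0.0 F [ 0.2 -0.5 -0.4] w 0.0097 q [-0.46  0.41 -0.36  1.84  0.18  0.93 -2.29]
```

View pics/w30.png

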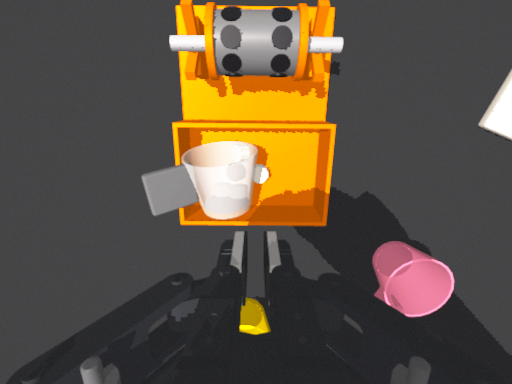

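>>> carry_out(motion="0.7 0 0 -30 0;0.5 0 0 -30 0;0.5 0 0 0 0;0.5 0 0 0 0;0.5 0 0 0 0;0.5 0 0 0 0;0.5 0 0 0 0;0.5 0 0 0 0")

```text
clock: 44.45
tcp_pos: [0.4617, 0.3436, 0.2311]
orientation: [3.128, 0.295, -0.0]
contact_force: [-0.0, -0.5, -0.5]
grip_width: 0.043
```

Run:
```python
from h import *
st();shot('wrist','w31.png');shot('scene','s31.png');
a=cv2.imread('pics/w31.png')[90:270,110:350];b=cv2.imread('pics/s31.png')[200:330,330:450]
a=cv2.resize(a,None,fx=3.3,fy=3.3,interpolation=2);b=cv2.resize(b,None,fx=4.5,fy=4.5,interpolation=2)
cv2.imwrite('pics/w31c.png',a);cv2.imwrite('pics/s31c.png',b)
```

```text
t 44.45 tcp [0.4617 0.3436 0.2311] xyaw 0.188 tilt 0.0 F [-0.  -0.5 -0.5] w 0.043 q [-0.45  0.34 -0.37  1.78  0.14  1.05 -2.26]
```

View pics/w31c.png

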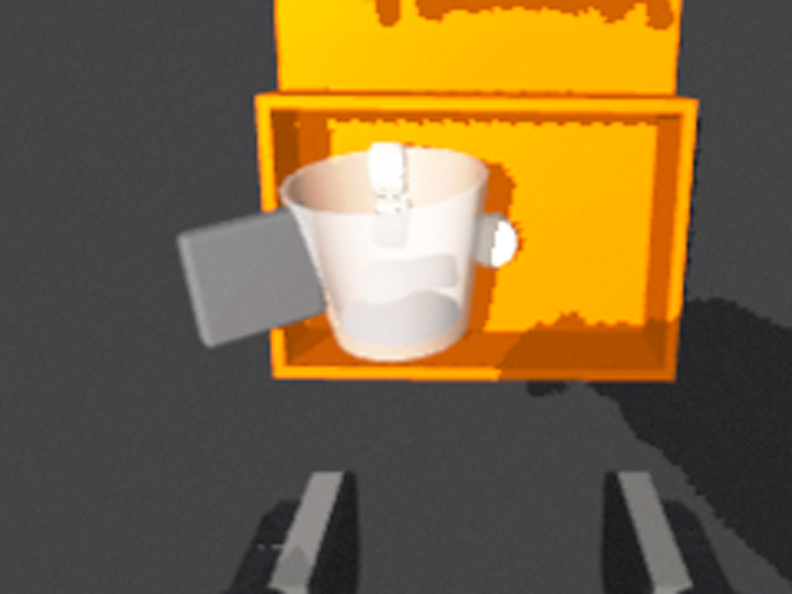

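View pics/s31c.png

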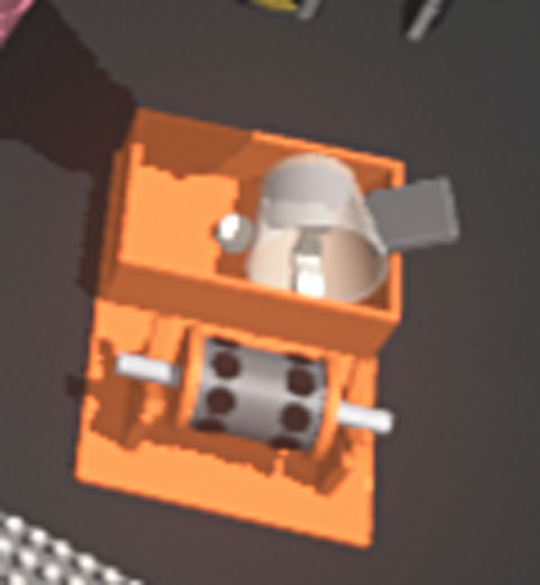

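Run:
```python
from h import *
np.set_printoptions(precision=4,suppress=True)
w=lambda x,y:(110+x/3.3,90+y/3.3)
s=lambda x,y:(330+x/4.5,200+y/4.5)
for nm,a,b in(('out-mouth',(180,236),(458,242)),('out-foot',(208,347),(444,180)),):
    print(nm,tri(w(*a),s(*b),'wrist','scene'))
for q in((180,236),(208,347),(290,208),(325,312)): print(onz('wrist',w(*q),.062))
A=[onz('wrist',w(*q),.062) for q in((180,236),(208,347))]; print(np.linalg.norm(A[0]-A[1]))
print('foot ends',onz('wrist',w(340,345),.034),onz('wrist',w(470,330),.034))
to([.46,.345,.1])
```

```text
out-mouth (array([0.4572, 0.4485, 0.0662]), np.float64(0.001756396824773021))
out-foot (array([0.4164, 0.436 , 0.0603]), np.float64(0.0006452707866469308))
[0.4563 0.4488 0.062 ]
[0.4172 0.4353 0.062 ]
[0.4733 0.4123 0.062 ]
[0.4383 0.3953 0.062 ]
0.04140211602420374
foot ends [0.4168 0.391  0.034 ] [0.4326 0.3415 0.034 ]
t 44.55 tcp [0.4617 0.3436 0.2313] xyaw 0.188 tilt 0.0 F [-0.1  0.   0.4] w 0.0427 q [-0.45  0.34 -0.37  1.78  0.14  1.05 -2.26]
-> tool mm [ -1.4  -1.7 131.3]
```

>>> carry_out(motion="0.3 0 0 0 -0.185;0.3 0 0 0 -0.185;0.3 0 0 0 -0.185;0.3 0 0 0 -0.185;0.3 0 0 0 -0.185;0.3 0 0 0 -0.185;0.3 0 0 0 -0.185;0.3 0 0 0 -0.185")

```text
clock: 45.55
tcp_pos: [0.4618, 0.3435, 0.2314]
orientation: [2.104, 2.333, 0.0]
contact_force: [-0.5, -0.0, -0.6]
grip_width: 0.0601
```

>>> carry_out(motion="0.3 0 0 0 -0.185;0.3 0 0 0 -0.035;0.3 0 0 0 0;0.3 0 0 0 0;0.3 0 0 0 0;0.3 0 0 0 0;0.3 0 0 0 0;0.3 0 0 0 0")

```text
clock: 46.55
tcp_pos: [0.4617, 0.3436, 0.2313]
orientation: [1.843, 2.544, -0.0]
contact_force: [-0.4, 0.3, 0.6]
grip_width: 0.0598
```

Run:
```python
from h import *
to([.440,.434,.04]);shot('wrist','w32.png')
```

```text
t 46.55 tcp [0.4617 0.3436 0.2313] xyaw 1.888 tilt 0.0 F [-0.4  0.3  0.6] w 0.0598 q [-0.2   0.4  -0.7   1.76  0.29  1.09 -0.68]
-> tool mm [ 92.7   7.6 191.3]
```

View pics/w32.png

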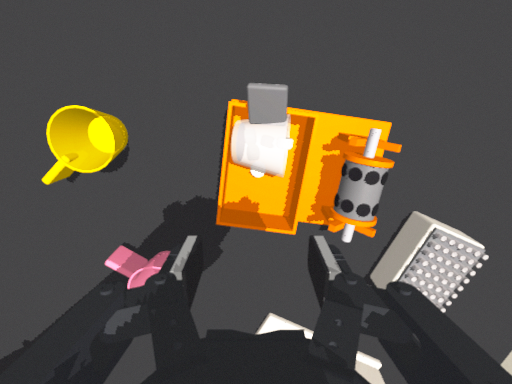

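>>> carry_out(motion="0.3 45 4 0 0;0.3 48 4 0 0;0.3 0 0 40 0;0.3 0 0 40 0;0.3 0 0 20 0;0.3 0 0 0 0;0.3 0 0 0 0;0.3 0 0 0 0", newtons=40)

```text
clock: 47.6
tcp_pos: [0.441, 0.4353, 0.133]
orientation: [1.843, 2.544, 0.004]
contact_force: [-0.3, -0.8, -0.2]
grip_width: 0.0598
```

Run:
```python
from h import *
to([.440,.434,.04]);shot('wrist','w33.png')
```

```text
t 47.6 tcp [0.441  0.4353 0.133 ] xyaw 1.887 tilt 0.003 F [-0.3 -0.8 -0.2] w 0.0598 q [-0.4   0.58 -0.65  1.75  0.42  0.96 -0.91]
-> tool mm [-1.  -1.6 93. ]
```

View pics/w33.png

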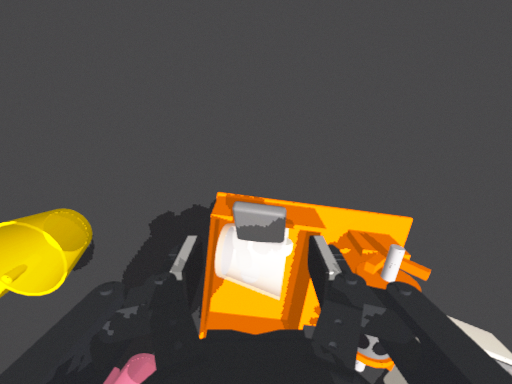

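```bash
cat >> h.py <<'E'
def wcam(tcp,yaw):
    # wrist camera pose for tool-down tcp/yaw, from current relation
    o,Rm=st(False); p=camera_params('wrist'); Rc=R.from_rotvec(p['attitude']).as_matrix()
    off=Rm.T@(np.array(p['eye'])-o['tcp_pos']); Rr=Rm.T@Rc
    c,s=np.cos(yaw),np.sin(yaw); T=np.array([[c,s,0],[s,-c,0],[0,0,-1.]])
    return np.array(tcp)+T@off, T@Rr, p
def wray(cam,uv):
    e,Rc,p=cam; d=Rc@np.array([(uv[0]-p['cx'])/p['fx'],(uv[1]-p['cy'])/p['fy'],1]); return e,d/np.linalg.norm(d)
def tri2(r1,r2):
    e,d=r1;f,g=r2;s=np.linalg.lstsq(np.c_[d,-g],f-e,rcond=None)[0];a=e+d*s[0];b=f+g*s[1];return (a+b)/2,np.linalg.norm(a-b)
E
python3 - <<'E'
from h import *
np.set_printoptions(precision=4,suppress=True)
im=cv2.imread('pics/w33.png');cv2.imwrite('pics/w33c.png',cv2.resize(im[170:340,180:340],None,fx=4,fy=3.5,interpolation=2))
im=cv2.imread('pics/w32.png');cv2.imwrite('pics/w32c.png',cv2.resize(im[70:240,200:320],None,fx=3.5,fy=3.5,interpolation=2))
E
```

```text
(no output)
```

View pics/w33c.png

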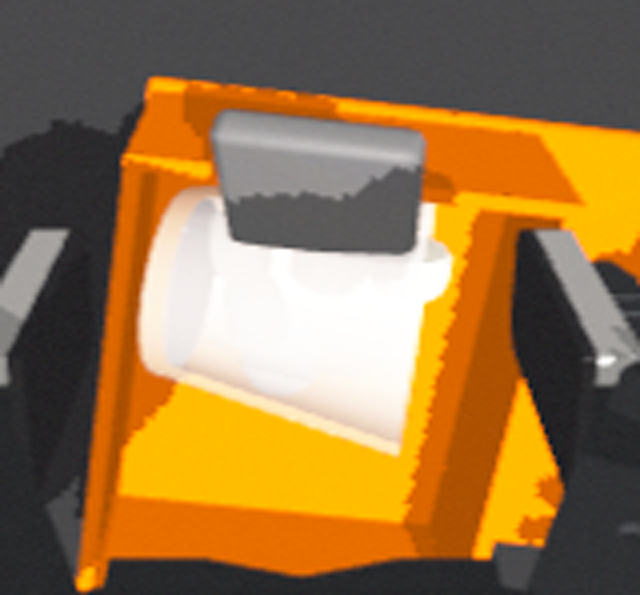

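View pics/w32c.png

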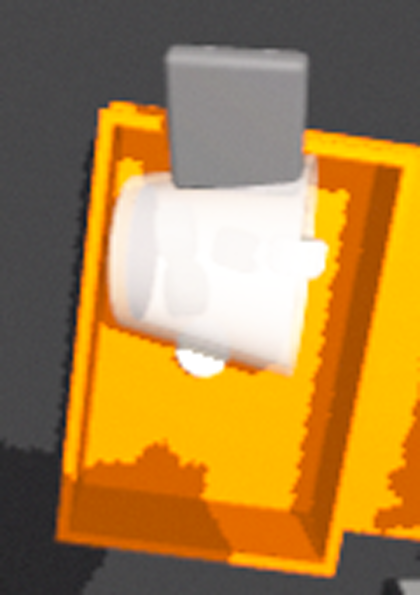

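Run:
```python
from h import *
np.set_printoptions(precision=4,suppress=True)
o,_=st(False)
c2=wcam([.4617,.3436,.2313],1.888); c3=wcam(o['tcp_pos'],1.887)
for n,a,b in(('tipL',(248.6,84.9),(233.75,205.7)),('tipR',(287.1,86.6),(286,210)),('rootL',(250,122.3),(238.75,238.6)),('rootR',(285.7,121.4),(283.75,241.4))):
    print(n,tri2(wray(c2,a),wray(c3,b)))
```

```text
tipL (array([0.4242, 0.4331, 0.0761]), np.float64(0.0010034816501799835))
tipR (array([0.4622, 0.4436, 0.0802]), np.float64(0.000505728732079078))
rootL (array([0.4375, 0.3974, 0.0574]), np.float64(0.00020940656942333458))
rootR (array([0.4741, 0.411 , 0.0653]), np.float64(1.736382672033415e-05))
```

Run:
```python
from h import *
to([.446,.430,.053])
```

```text
t 47.65 tcp [0.441  0.4351 0.1327] xyaw 1.887 tilt 0.002 F [ 0.2 -0.8  0.2] w 0.0598 q [-0.4   0.58 -0.65  1.75  0.42  0.96 -0.91]
-> tool mm [-6.5  3.  79.7]
```

>>> carry_out(motion="0.3 -6 3 20 0;0.3 0 0 25 0;0.3 0 0 20 0;0.3 0 0 15 0;0.3 0 0 0 0;0.8 0 0 0 0;0.8 0 0 0 0;0.8 0 0 0 0", newtons=40)

```text
clock: 48.65
tcp_pos: [0.4429, 0.4303, 0.0523]
orientation: [-1.841, -2.544, 0.003]
contact_force: [-7.0, -4.1, 14.4]
grip_width: 0.0413
```

Run:
```python
from h import *
st();shot('wrist','w34.png')
```

```text
t 48.65 tcp [0.4429 0.4303 0.0523] xyaw 1.889 tilt 0.002 F [-7.  -4.1 14.4] w 0.0413 q [-0.44  0.67 -0.6   1.8   0.5   0.83 -0.96]
```

View pics/w34.png

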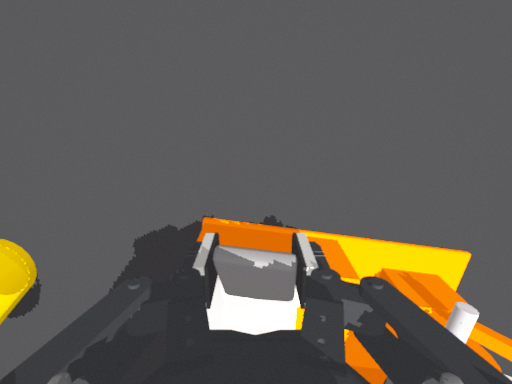

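>>> carry_out(motion="0.8 0 0 -12 0;0.8 -5 0 -14 0;0.8 -8 0 -14 0;0.8 -10 0 -14 0;0.8 -12 0 -14 0;0.8 -12 0 -14 0;0.8 -12 0 -14 0;0.8 0 0 0 0")

```text
clock: 49.7
tcp_pos: [0.4648, 0.3727, 0.1486]
orientation: [1.845, 2.541, 0.003]
contact_force: [-0.6, -0.1, -2.1]
grip_width: 0.0415
```

Run:
```python
from h import *
st();shot('wrist','w35.png');shot('scene','s35.png');
b=cv2.imread('pics/s35.png')[180:330,320:470]
cv2.imwrite('pics/s35c.png',cv2.resize(b,None,fx=4,fy=4,interpolation=2))
```

```text
t 49.7 tcp [0.4648 0.3727 0.1486] xyaw 1.886 tilt 0.002 F [-0.6 -0.1 -2.1] w 0.0415 q [-0.28  0.52 -0.67  1.79  0.39  0.96 -0.8 ]
```

View pics/w35.png

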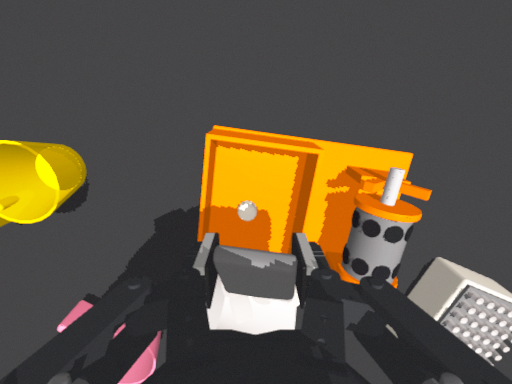

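View pics/s35c.png

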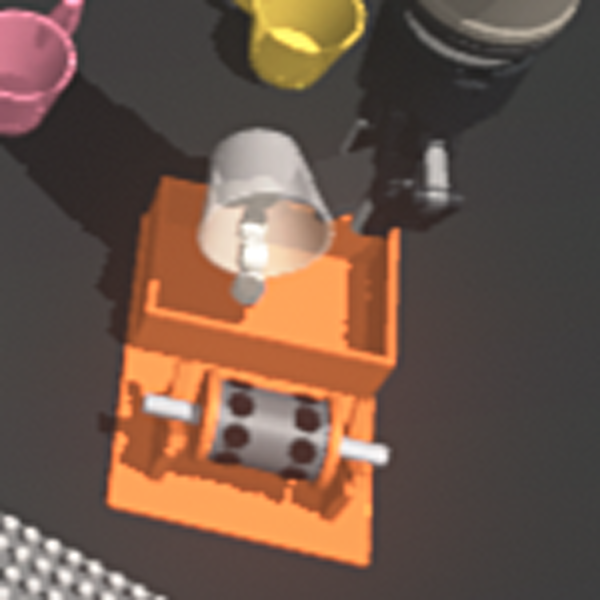

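>>> carry_out(motion="0.8 0 0 20 0;0.8 0 0 12 0;0.8 0 0 0 0;0.8 0 0 0 0;0.8 0 -50 0 0;0.8 0 -10 0 0;0.8 0 0 0 0;0.8 0 0 0 0")

```text
clock: 50.8
tcp_pos: [0.4079, 0.3555, 0.1158]
orientation: [1.844, 2.543, 0.003]
contact_force: [-0.6, 0.1, -0.9]
grip_width: 0.0417
```

Run:
```python
from h import *
st();shot('wrist','w36.png');shot('scene','s36.png');
b=cv2.imread('pics/s36.png')[180:330,320:470]
cv2.imwrite('pics/s36c.png',cv2.resize(b,None,fx=4,fy=4,interpolation=2))
```

```text
t 50.8 tcp [0.4079 0.3555 0.1158] xyaw 1.887 tilt 0.002 F [-0.6  0.1 -0.9] w 0.0417 q [-0.3   0.49 -0.67  1.95  0.4   0.84 -0.87]
```

View pics/s36c.png

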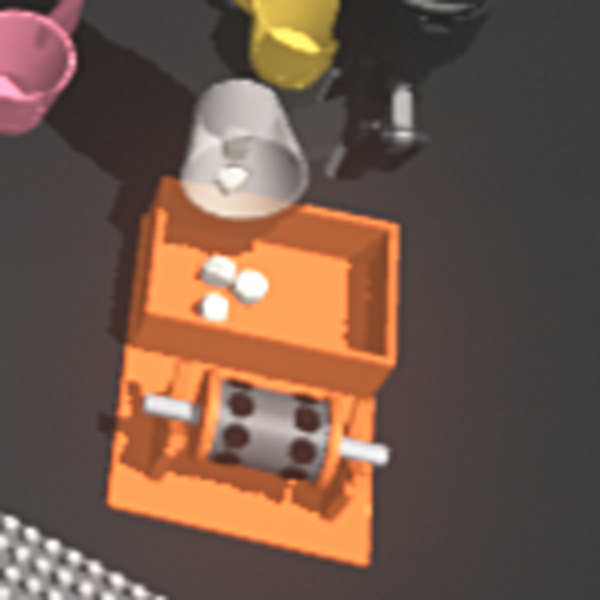

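>>> carry_out(motion="0.8 0 8 0 0;0.8 0 12 0 0;0.8 0 14 0 0;0.8 0 14 0 0;0.8 0 14 0 0;0.8 0 12 0 0;0.8 0 6 0 0;0.8 0 0 0 0")

```text
clock: 51.9
tcp_pos: [0.4826, 0.38, 0.1152]
orientation: [-1.843, -2.544, 0.0]
contact_force: [0.4, -0.3, -0.9]
grip_width: 0.0414
```

>>> carry_out(motion="0.8 0 0 0 0;0.8 0 -60 0 0;0.8 0 0 0 0;0.8 0 0 0 0;0.8 0 0 0 0;0.8 0 0 0 0;0.8 0 0 0 0;0.8 0 0 0 0")

```text
clock: 52.9
tcp_pos: [0.4256, 0.3612, 0.1152]
orientation: [-1.843, -2.544, -0.0]
contact_force: [0.2, 0.4, -1.9]
grip_width: 0.0413
```

Run:
```python
from h import *
st();shot('scene','s37.png');
b=cv2.imread('pics/s37.png')[180:330,320:470]
cv2.imwrite('pics/s37c.png',cv2.resize(b,None,fx=4,fy=4,interpolation=2))
```

```text
t 52.9 tcp [0.4256 0.3612 0.1152] xyaw 1.888 tilt 0.0 F [ 0.2  0.4 -1.9] w 0.0413 q [-0.3   0.51 -0.67  1.9   0.41  0.86 -0.86]
```

View pics/s37c.png

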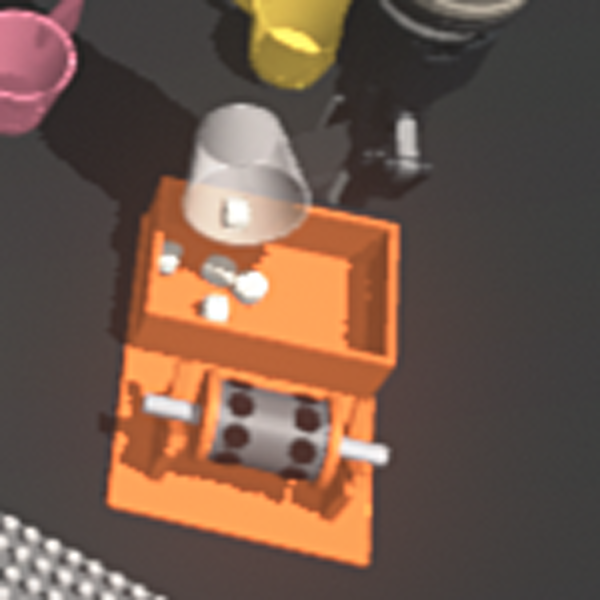

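>>> carry_out(motion="0.8 0 6 0 0;0.8 0 9 0 0;0.8 0 10 0 0;0.8 0 10 0 0;0.8 0 8 0 0;0.8 0 4 0 0;0.8 0 0 0 0;0.8 0 -62 0 0")

```text
clock: 53.95
tcp_pos: [0.4138, 0.3577, 0.1155]
orientation: [-1.848, -2.54, -0.006]
contact_force: [-1.2, 0.7, -0.8]
grip_width: 0.0413
```

>>> carry_out(motion="0.8 0 0 0 0;0.8 0 0 0 0;0.8 0 0 0 0;0.8 0 0 0 0;0.8 0 0 0 0;0.8 0 0 0 0;0.8 0 0 0 0;0.8 0 0 0 0")

```text
clock: 54.95
tcp_pos: [0.4112, 0.3565, 0.1153]
orientation: [1.843, 2.544, -0.0]
contact_force: [0.6, 0.3, -1.9]
grip_width: 0.0417
```

Run:
```python
from h import *
st();shot('scene','s38.png');
b=cv2.imread('pics/s38.png')[180:330,320:470]
cv2.imwrite('pics/s38c.png',cv2.resize(b,None,fx=4,fy=4,interpolation=2))
```

```text
t 54.95 tcp [0.4112 0.3565 0.1153] xyaw 1.888 tilt 0.0 F [ 0.6  0.3 -1.9] w 0.0417 q [-0.3   0.49 -0.67  1.94  0.41  0.85 -0.87]
```

View pics/s38c.png

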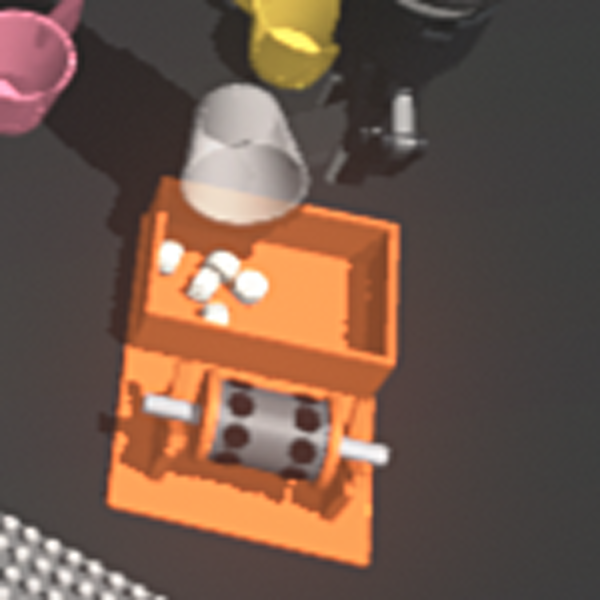

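>>> carry_out(motion="0.8 0 0 -40 0;0.8 0 0 -15 0;0.8 -36 11 0 0;0.8 -36 12 0 0;0.8 -37 12 0 0;0.8 -37 12 0 0;0.8 0 0 0 0;0.8 0 0 0 0")

```text
clock: 56.0
tcp_pos: [0.5009, 0.2328, 0.1701]
orientation: [-1.843, -2.544, 0.0]
contact_force: [-0.6, 1.1, -1.3]
grip_width: 0.0411
```

>>> carry_out(motion="0.8 0 0 40 0;0.8 0 0 30 0;0.8 0 0 25 0;0.8 0 0 10 0;0.8 0 0 5 0;0.8 0 0 3 0;0.8 0 0 0 0;0.8 0 0 0 0")

```text
clock: 57.0
tcp_pos: [0.5017, 0.2325, 0.0579]
orientation: [1.843, 2.544, 0.001]
contact_force: [0.5, -0.3, -1.0]
grip_width: 0.0412
```

Run:
```python
from h import *
st();shot('scene','s39.png');shot('wrist','w39.png')
b=cv2.imread('pics/s39.png')[170:320,260:440]
cv2.imwrite('pics/s39c.png',cv2.resize(b,None,fx=4,fy=4,interpolation=2))
```

```text
t 57.0 tcp [0.5017 0.2325 0.0579] xyaw 1.888 tilt 0.001 F [ 0.5 -0.3 -1. ] w 0.0412 q [-0.09  0.58 -0.59  1.95  0.46  0.75 -0.63]
```

View pics/s39c.png

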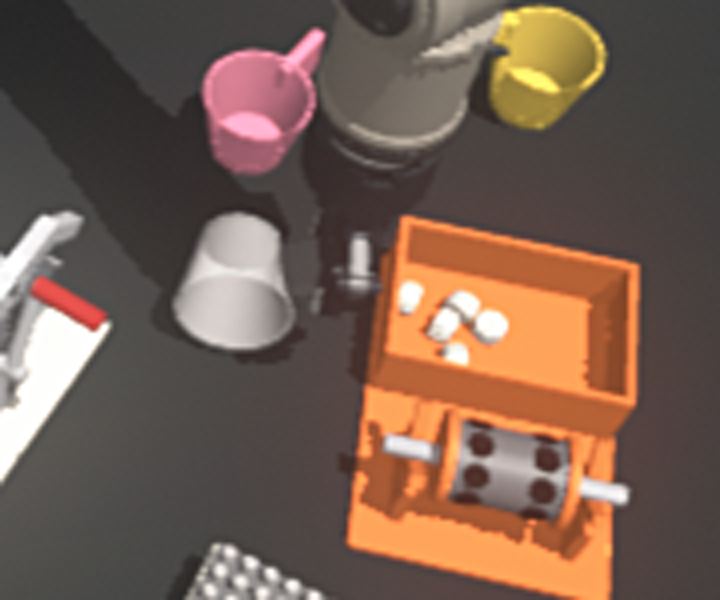

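>>> carry_out(motion="0.8 0 0 3 0;0.8 0 0 3 0;0.8 0 0 3 0;0.8 0 0 2 0;0.8 0 0 0 0;0.8 0 0 0 0;0.8 0 0 0 0;0.8 0 0 0 0")

```text
clock: 58.1
tcp_pos: [0.5014, 0.2325, 0.0464]
orientation: [1.843, 2.544, 0.001]
contact_force: [-0.7, 0.1, 1.0]
grip_width: 0.0412
```

>>> carry_out(motion="0.8 0 0 2 0;0.8 0 0 0 0;0.8 0 0 2 0;0.8 0 0 0 0;0.4 0 0 0 0;0.4 0 0 0 0;0.4 0 0 0 0;0.4 0 0 0 0")

```text
clock: 59.1
tcp_pos: [0.5012, 0.2321, 0.0421]
orientation: [-1.843, -2.544, 0.001]
contact_force: [-0.2, -1.1, 0.7]
grip_width: 0.0512
```

>>> carry_out(motion="0.3 0 0 -20 0;0.3 0 0 -40 0;0.3 0 0 -50 0;0.3 0 0 -50 0;0.3 0 0 0 0.18;0.3 0 0 0 0.18;0.3 0 0 0 0.18;0.3 0 0 0 0.18")

```text
clock: 60.1
tcp_pos: [0.5013, 0.2327, 0.2038]
orientation: [2.626, 1.725, 0.002]
contact_force: [-0.1, 0.5, -1.1]
grip_width: 0.0598
```

>>> carry_out(motion="0.1 0 0 0 0.18;0.1 0 0 0 0.18;0.1 0 0 0 0.18;0.1 0 0 0 0.18;0.1 0 0 0 0.13;0.1 0 0 0 0;0.1 0 0 0 0;0.1 0 0 0 0")

```text
clock: 61.1
tcp_pos: [0.5014, 0.2324, 0.2026]
orientation: [-3.101, -0.499, -0.0]
contact_force: [0.3, -0.2, -0.7]
grip_width: 0.0768
```

Run:
```python
from h import *
st();shot('wrist','w40.png');shot('scene','s40.png')
b=cv2.imread('pics/s40.png')[200:320,260:380]
cv2.imwrite('pics/s40c.png',cv2.resize(b,None,fx=4,fy=4,interpolation=2))
```

```text
t 61.1 tcp [0.5014 0.2324 0.2026] xyaw 0.319 tilt 0.0 F [ 0.3 -0.2 -0.7] w 0.0768 q [-0.23  0.34 -0.39  1.86  0.15  0.97 -1.94]
```

View pics/w40.png

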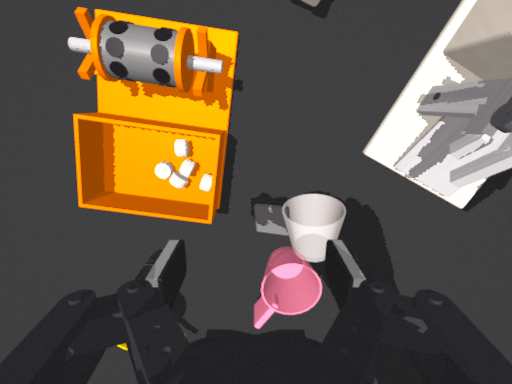

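View pics/s40c.png

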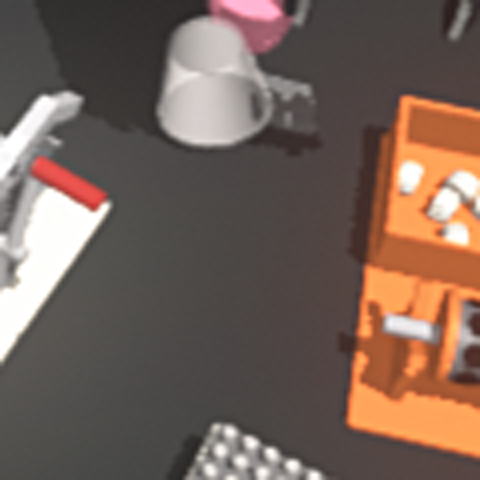

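Run:
```python
from h import *
np.set_printoptions(precision=4,suppress=True)
im=cv2.imread('pics/w40.png');cv2.imwrite('pics/w40c.png',cv2.resize(im[180:340,220:370],None,fx=4,fy=3.7,interpolation=2))
```

```text
(no output)
```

View pics/w40c.png

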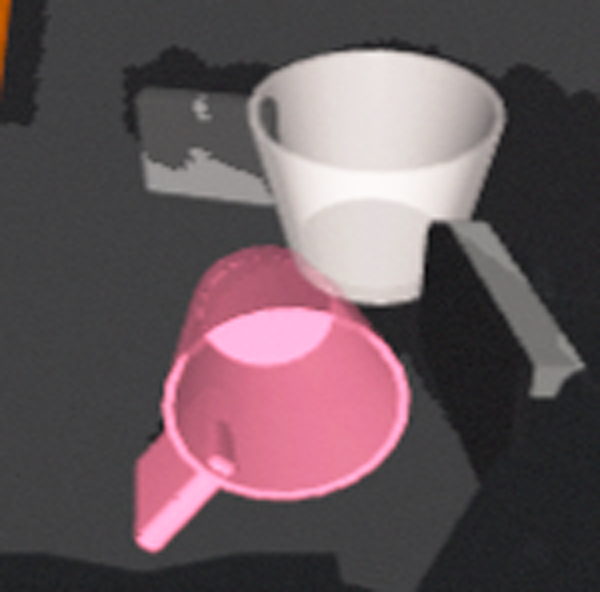

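Run:
```python
from h import *
np.set_printoptions(precision=4,suppress=True)
c=lambda x,y:(220+x/4,180+y/3.7)
print('pink',onz('wrist',c(287,400),.062))
m=onz('wrist',c(376,110),.041);f=onz('wrist',c(365,252),.027);print('mouth',m,'foot',f,np.linalg.norm(m-f),np.degrees(np.arctan2(*(m-f)[[1,0]])))
print('rim L/R',onz('wrist',c(250,115),.041),onz('wrist',c(503,115),.041))
for q in((138,90),(150,190),(262,95),(275,205)): print('ear',onz('wrist',c(*q),.012))
```

```text
pink [0.3854 0.1469 0.062 ]
mouth [0.4832 0.1526 0.041 ] foot [0.4278 0.1309 0.027 ] 0.06111987161800484 21.368308313096797
rim L/R [0.4698 0.1876 0.041 ] [0.4935 0.116  0.041 ]
ear [0.4571 0.2186 0.012 ]
ear [0.4217 0.2027 0.012 ]
ear [0.468  0.1799 0.012 ]
ear [0.4292 0.1609 0.012 ]
```

Run:
```python
from h import *
to([.432,.234,.012])
```

```text
t 61.2 tcp [0.5014 0.2323 0.2024] xyaw 0.318 tilt 0.0 F [ 0.5  0.6 -0.3] w 0.0769 q [-0.23  0.34 -0.39  1.86  0.15  0.97 -1.94]
-> tool mm [-65.3 -23.3 190.4]
```

>>> carry_out(motion="1 -33 -12 0 0;1 -33 -12 0 0;1 0 0 50 0;1 0 0 50 0;1 0 0 40 0;1 0 0 0 0;1 0 0 0 0;1 0 0 0 0")

```text
clock: 62.2
tcp_pos: [0.4324, 0.2353, 0.0641]
orientation: [-3.101, -0.497, -0.005]
contact_force: [-0.4, 1.0, 0.2]
grip_width: -0.0
```

Run:
```python
from h import *
to([.432,.234,.012]);shot('wrist','w41.png')
```

```text
t 62.2 tcp [0.4324 0.2353 0.0641] xyaw 0.318 tilt 0.003 F [-0.4  1.   0.2] w -0.0 q [-0.32  0.45 -0.36  2.1   0.26  0.63 -2.12]
-> tool mm [-1.   1.2 52.1]
```

View pics/w41.png

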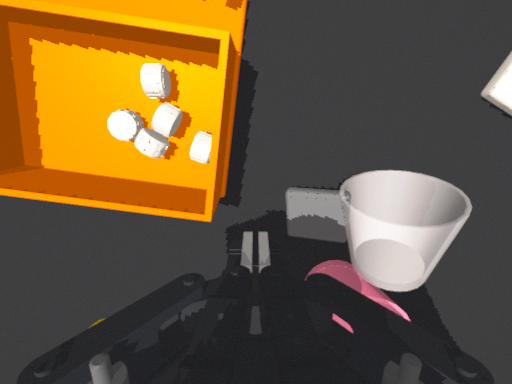

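>>> carry_out(motion="1 0 0 30 0;1 0 0 20 0;1 0 8 0 0;1 0 10 0 0;1 0 12 0 0;1 0 12 0 0;1 0 12 0 0;1 0 12 0 0")

```text
clock: 63.25
tcp_pos: [0.4522, 0.1711, 0.0125]
orientation: [-3.102, -0.497, -0.0]
contact_force: [-0.2, -0.4, 0.9]
grip_width: 0.0001
```

Run:
```python
from h import *
st();shot('wrist','w42.png')
```

```text
t 63.25 tcp [0.4522 0.1711 0.0125] xyaw 0.318 tilt 0.0 F [-0.2 -0.4  0.9] w 0.0001 q [-0.23  0.53 -0.32  2.14  0.33  0.52 -2.05]
```

View pics/w42.png

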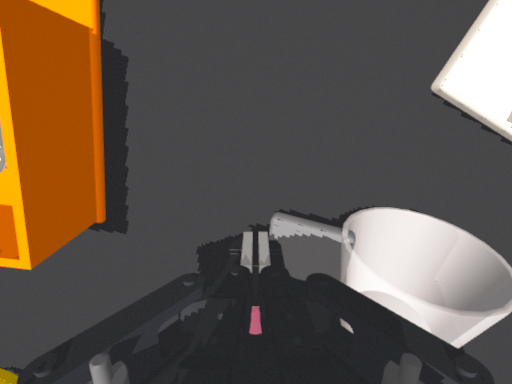

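>>> carry_out(motion="1 0 -15 0 0;1 0 0 -40 0;1 0 0 -50 0;1 0 0 -50 0;1 0 0 0 0;1 0 0 0 0;1 0 0 0 0;1 0 0 0 0")

```text
clock: 64.3
tcp_pos: [0.4463, 0.186, 0.1511]
orientation: [3.102, 0.498, -0.004]
contact_force: [0.3, 0.6, 0.5]
grip_width: 0.0003
```

Run:
```python
from h import *
st();shot('wrist','w43.png');shot('scene','s43.png')
b=cv2.imread('pics/s43.png')[180:300,250:370]
cv2.imwrite('pics/s43c.png',cv2.resize(b,None,fx=4,fy=4,interpolation=2))
```

```text
t 64.3 tcp [0.4463 0.186  0.1511] xyaw 0.318 tilt 0.002 F [0.3 0.6 0.5] w 0.0003 q [-0.16  0.3  -0.43  2.06  0.17  0.82 -1.94]
```

View pics/w43.png

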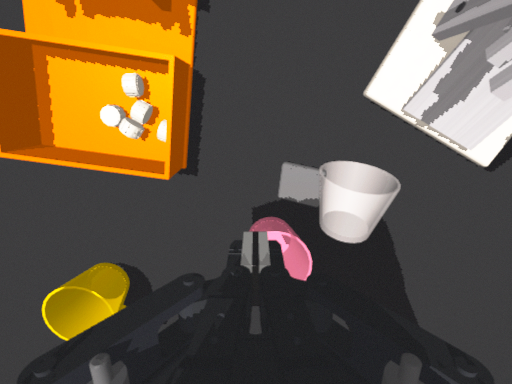

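View pics/s43c.png

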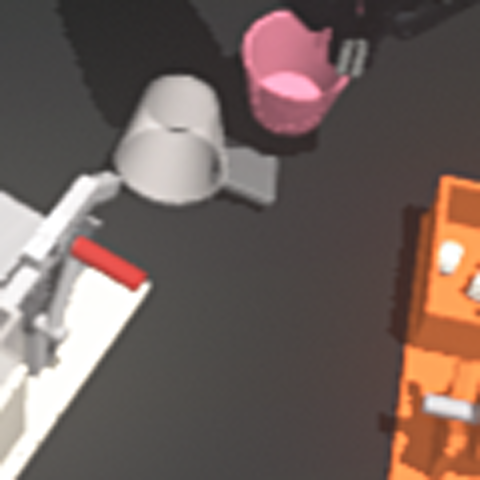

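Run:
```python
from h import *
np.set_printoptions(precision=4,suppress=True)
im=cv2.imread('pics/w43.png');cv2.imwrite('pics/w43c.png',cv2.resize(im[140:260,260:420],None,fx=5,fy=5,interpolation=2))
```

```text
(no output)
```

View pics/w43c.png

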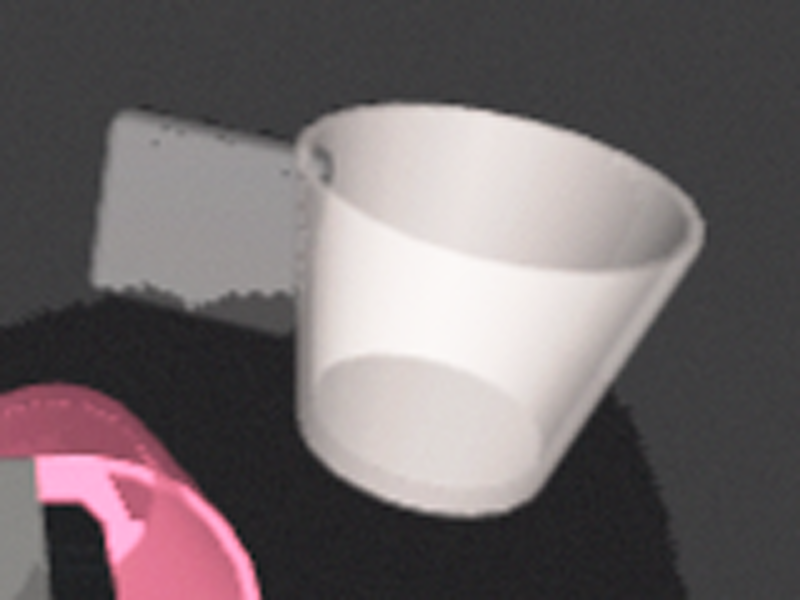

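Run:
```python
from h import *
np.set_printoptions(precision=4,suppress=True)
c=lambda x,y:(260+x/5,140+y/5)
L=onz('wrist',c(298,150),.041);Q=onz('wrist',c(703,230),.041);print(L,Q,np.linalg.norm(L-Q),(L+Q)/2)
d=(Q-L); yaw=np.arctan2(d[1],d[0])+np.pi/2; print('axis yaw',yaw)
f=onz('wrist',c(424,432),.027);m=onz('wrist',c(500,187),.041);print('mouth',m,'foot',f,np.linalg.norm(m-f),np.arctan2(*(m-f)[[1,0]]))
for q in((120,115),(95,285)): print('ear tip',onz('wrist',c(*q),.012))
for q in((300,410),(535,495)): print('foot edge',onz('wrist',c(*q),.027))
```

```text
[0.483  0.1339 0.041 ] [0.4928 0.0538 0.041 ] 0.08064772823752456 [0.4879 0.0938 0.041 ]
axis yaw 0.12138791765701762
mouth [0.4884 0.0946 0.041 ] foot [0.4321 0.0805 0.027 ] 0.05965867354274072 0.24504808933849573
ear tip [0.4739 0.1632 0.012 ]
ear tip [0.4369 0.1555 0.012 ]
foot edge [0.4286 0.1076 0.027 ]
foot edge [0.4259 0.0515 0.027 ]
```

>>> carry_out(motion="0.28 0 0 0 0.118;0.28 0 30 0 0;0.28 0 35 0 0;0.28 0 36 0 0;0.28 0 0 0 0;0.28 0 0 0 0;0.28 0 0 0 0;0.28 0 0 0 0")

```text
clock: 65.4
tcp_pos: [0.467, 0.0881, 0.1523]
orientation: [-3.125, -0.316, -0.0]
contact_force: [-0.7, 0.3, -0.1]
grip_width: 0.0615
```

Run:
```python
from h import *
to([.443,.084,.011]);shot('wrist','w44.png')
```

```text
t 65.4 tcp [0.467  0.0881 0.1523] xyaw 0.201 tilt 0.0 F [-0.7  0.3 -0.1] w 0.0615 q [-0.    0.28 -0.36  2.08  0.13  0.81 -1.82]
-> tool mm [-24.3  -0.7 141.3]
```

View pics/w44.png

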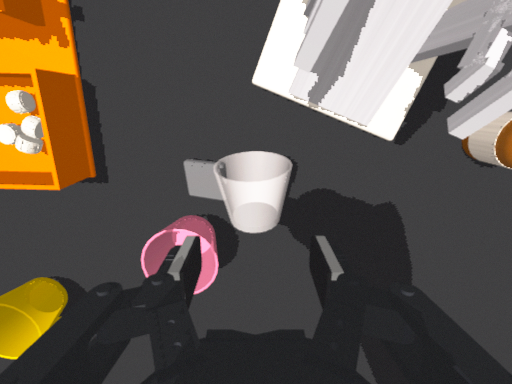

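>>> carry_out(motion="0.3 -22 0 0 0;0.3 0 0 35 0;0.3 0 0 35 0;0.3 0 0 0 0;0.3 0 0 0 0;0.3 0 0 0 0;0.3 0 0 0 0;0.3 0 0 0 0")

```text
clock: 66.45
tcp_pos: [0.4459, 0.0828, 0.0828]
orientation: [3.126, 0.313, 0.002]
contact_force: [-0.2, 0.8, -0.3]
grip_width: 0.0596
```

Run:
```python
from h import *
to([.443,.084,.016]);shot('wrist','w45.png')
```

```text
t 66.45 tcp [0.4459 0.0828 0.0828] xyaw 0.2 tilt 0.001 F [-0.2  0.8 -0.3] w 0.0596 q [-0.03  0.36 -0.34  2.18  0.2   0.63 -1.88]
-> tool mm [-2.7 -1.8 66.8]
```

View pics/w45.png

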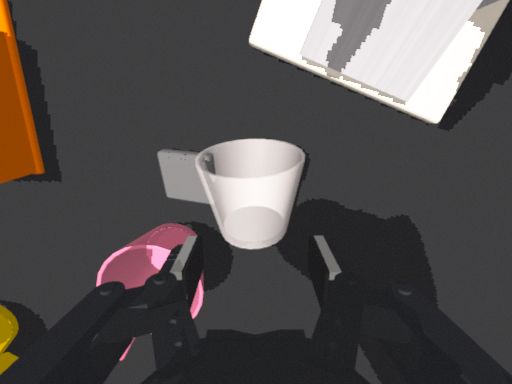

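Run:
```python
from h import *
np.set_printoptions(precision=4,suppress=True)
P_=onz('wrist',(150,284),.062);print(P_,onz('wrist',(203,284),.062)); o,Rm=st(False); print('pink in tool mm',1000*Rm.T@(P_-o['tcp_pos']),1000*Rm.T@(onz('wrist',(203,284),.062)-o['tcp_pos']))
L=onz('wrist',(197,160),.041);Q=onz('wrist',(304,160),.041);print('rim mid tool',1000*Rm.T@((L+Q)/2-o['tcp_pos']),np.linalg.norm(L-Q))
print('foot tool',1000*Rm.T@(onz('wrist',(254,225),.027)-o['tcp_pos']))
```

```text
[0.39   0.1465 0.062 ] [0.3974 0.1101 0.062 ]
pink in tool mm [-42.0793 -73.4914  20.6328] [-42.056  -36.3495  20.6342]
rim mid tool [41.7504 -3.0091 41.6977] 0.0726766299316489
foot tool [-13.0583  -0.7372  55.6571]
```

>>> carry_out(motion="0.3 1 -2 20 0;0.3 0 0 20 0;0.3 0 0 15 0;0.3 0 0 10 0;0.3 0 0 0 0;0.3 0 0 0 0;0.3 0 0 0 0;0.3 0 0 0 0", newtons=25)

```text
clock: 67.5
tcp_pos: [0.4463, 0.0853, 0.0177]
orientation: [-3.126, -0.314, -0.001]
contact_force: [-1.3, 0.1, 8.1]
grip_width: 0.0598
```

Run:
```python
from h import *
st();shot('wrist','w46.png')
```

```text
t 67.5 tcp [0.4463 0.0853 0.0177] xyaw 0.2 tilt 0.0 F [-1.3  0.1  8.1] w 0.0598 q [-0.09  0.48 -0.29  2.21  0.28  0.48 -1.97]
```

View pics/w46.png

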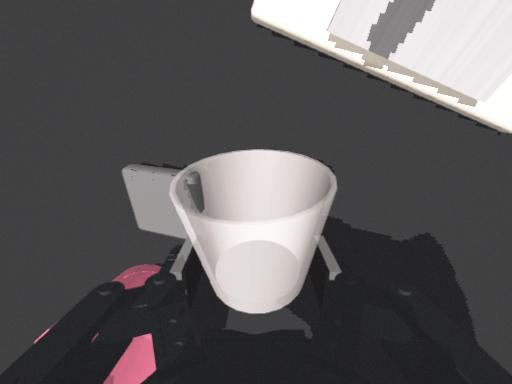

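>>> carry_out(motion="0.3 -3 0 -4 0;0.5 0 0 0 0;0.5 0 0 0 0;0.5 0 0 0 0;0.5 0 0 0 0;0.5 0 0 -8 0;0.5 0 0 -8 0;0.5 0 0 0 0", newtons=25)

```text
clock: 68.55
tcp_pos: [0.4439, 0.0845, 0.0382]
orientation: [-3.126, -0.313, -0.003]
contact_force: [1.1, 0.4, -1.3]
grip_width: 0.0596
```

Run:
```python
from h import *
st();shot('wrist','w47.png')
```

```text
t 68.55 tcp [0.4439 0.0845 0.0382] xyaw 0.2 tilt 0.002 F [ 1.1  0.4 -1.3] w 0.0596 q [-0.07  0.44 -0.31  2.21  0.26  0.53 -1.94]
```

View pics/w47.png

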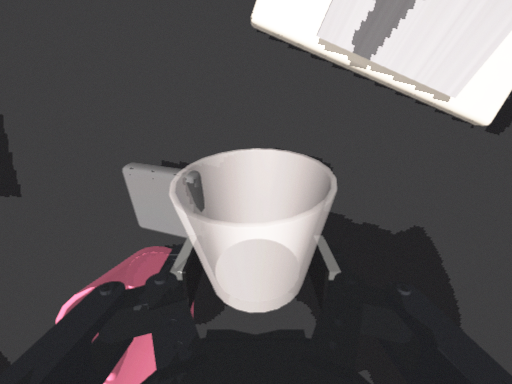

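>>> carry_out(motion="0.5 0 0 -25 0;0.5 10 0 -20 0;0.5 31 -20 0 0;0.5 31 -27 0 0;0.5 0 -26 0 0;0.5 0 0 20 0;0.5 0 0 20 0;0.5 0 0 0 0")

```text
clock: 69.6
tcp_pos: [0.4979, 0.1696, 0.0409]
orientation: [3.125, 0.314, -0.005]
contact_force: [-0.1, -0.5, -1.5]
grip_width: 0.0593
```

Run:
```python
from h import *
st();shot('wrist','w48.png');shot('scene','s48.png')
b=cv2.imread('pics/s48.png')[180:320,260:400]
cv2.imwrite('pics/s48c.png',cv2.resize(b,None,fx=4,fy=4,interpolation=2))
```

```text
t 69.6 tcp [0.4979 0.1696 0.0409] xyaw 0.2 tilt 0.004 F [-0.1 -0.5 -1.5] w 0.0593 q [-0.2   0.52 -0.31  2.03  0.27  0.63 -2.06]
```

View pics/s48c.png

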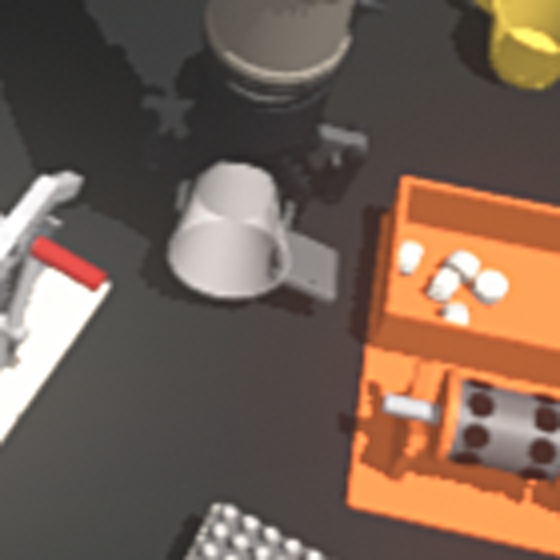

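View pics/w48.png

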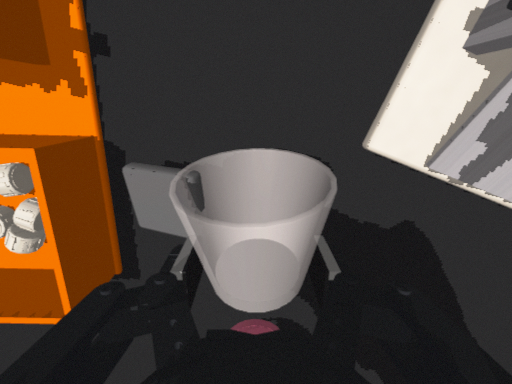

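>>> carry_out(motion="0.5 0 0 10 0;0.5 0 0 7 0;0.5 0 0 2 0;0.5 0 0 0 0;0.3 0 0 0 0;0.28 0 0 0 0;0.28 0 0 0 0;0.28 0 0 -4 0")

```text
clock: 70.7
tcp_pos: [0.4993, 0.1702, 0.0274]
orientation: [3.126, 0.313, -0.0]
contact_force: [-0.6, 0.4, 0.1]
grip_width: 0.0614
```

>>> carry_out(motion="0.28 -8 0 0 0;0.28 -8 0 0 0;0.28 0 0 5 0;0.28 0 0 5 0;0.28 0 0 0 0;0.28 0 0 0 0;0.28 0 0 0 0;0.28 0 0 0 0")

```text
clock: 71.7
tcp_pos: [0.4837, 0.167, 0.0174]
orientation: [-3.126, -0.313, -0.0]
contact_force: [0.8, 0.6, -0.1]
grip_width: 0.0614
```

Run:
```python
from h import *
st();shot('wrist','w49.png')
```

```text
t 71.7 tcp [0.4837 0.167  0.0174] xyaw 0.2 tilt 0.0 F [ 0.8  0.6 -0.1] w 0.0614 q [-0.21  0.55 -0.3   2.08  0.29  0.56 -2.09]
```

View pics/w49.png

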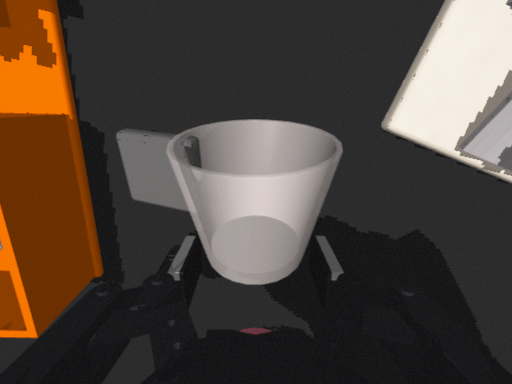

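>>> carry_out(motion="0.5 0 0 0 0;0.5 0 0 0 0;0.5 0 0 0 0;0.5 -2 0 2 0;0.5 -4 0 1 0;0.5 -4 0 1 0;0.5 -4 0 2 0;0.5 0 0 0 0", newtons=22)

```text
clock: 72.75
tcp_pos: [0.4703, 0.1644, 0.0122]
orientation: [-3.126, -0.313, -0.002]
contact_force: [-2.6, -1.5, 12.5]
grip_width: 0.0514
```

Run:
```python
from h import *
st();shot('wrist','w50.png')
```

```text
t 72.75 tcp [0.4703 0.1644 0.0122] xyaw 0.2 tilt 0.001 F [-2.6 -1.5 12.5] w 0.0514 q [-0.22  0.54 -0.29  2.11  0.3   0.53 -2.11]
```

View pics/w50.png

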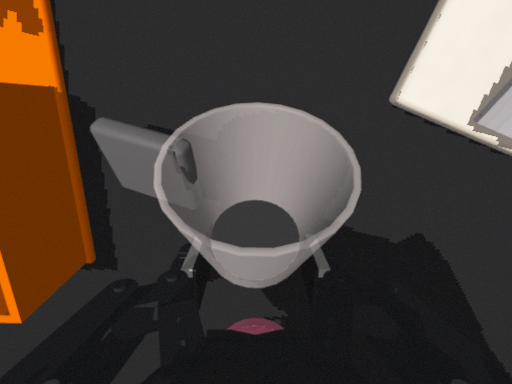

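>>> carry_out(motion="0.5 -4 0 2 0;0.5 -4 0 2 0;0.5 -3 0 2 0;0.5 -3 0 2 0;0.5 0 0 0 0;0.5 0 0 0 0;0.5 0 0 0 0;0.5 0 0 0 0")

```text
clock: 73.8
tcp_pos: [0.456, 0.1615, 0.0036]
orientation: [3.126, 0.313, 0.0]
contact_force: [-2.7, -0.6, 6.8]
grip_width: 0.0487
```

Run:
```python
from h import *
st();shot('wrist','w51.png');shot('scene','s51.png')
b=cv2.imread('pics/s51.png')[180:320,260:400]
cv2.imwrite('pics/s51c.png',cv2.resize(b,None,fx=4,fy=4,interpolation=2))
```

```text
t 73.8 tcp [0.456  0.1615 0.0036] xyaw 0.2 tilt 0.0 F [-2.7 -0.6  6.8] w 0.0487 q [-0.24  0.54 -0.28  2.14  0.31  0.49 -2.13]
```

View pics/w51.png

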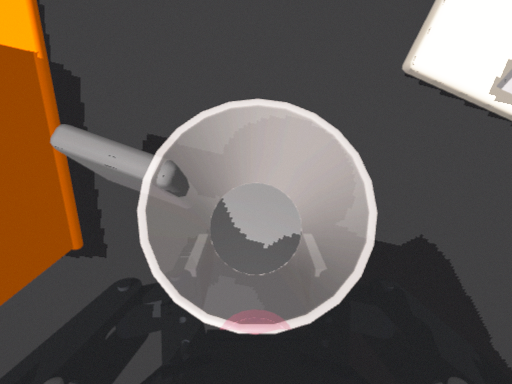

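View pics/s51c.png

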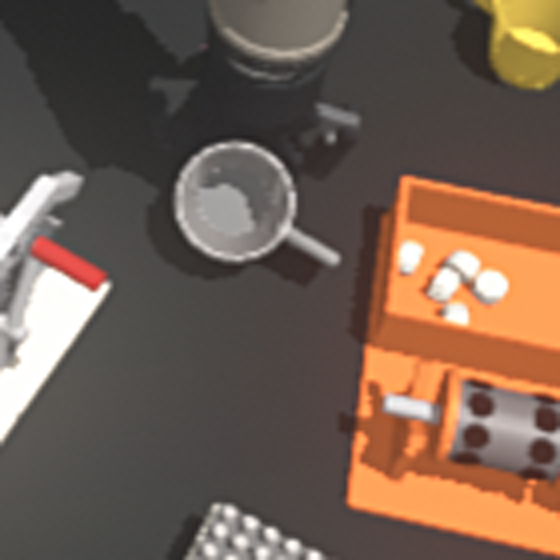

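>>> carry_out(motion="0.3 0 0 0 0;0.2 0 0 0 0;0.1 0 0 0 0;0 0 0 0 0;0 0 0 0 0;0 0 0 0 0;0 0 0 0 0;0 0 0 0 0")

```text
clock: 74.9
tcp_pos: [0.4562, 0.1614, 0.0033]
orientation: [3.126, 0.313, 0.0]
contact_force: [0.6, -0.3, 0.7]
grip_width: 0.0859
```

Run:
```python
from h import *
st();shot('wrist','w52.png');shot('scene','s52.png')
b=cv2.imread('pics/s52.png')[180:320,260:400]
cv2.imwrite('pics/s52c.png',cv2.resize(b,None,fx=4,fy=4,interpolation=2))
```

```text
t 74.9 tcp [0.4562 0.1614 0.0033] xyaw 0.2 tilt 0.0 F [ 0.6 -0.3  0.7] w 0.0859 q [-0.24  0.54 -0.28  2.14  0.31  0.49 -2.13]
```

View pics/w52.png

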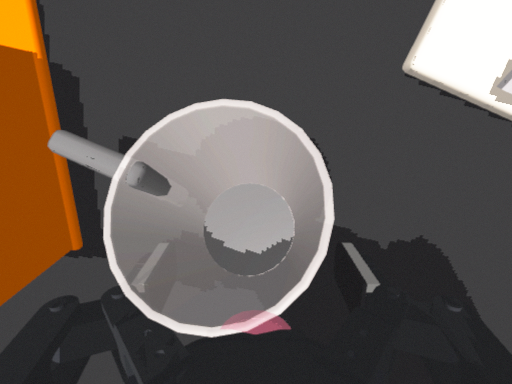

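View pics/s52c.png

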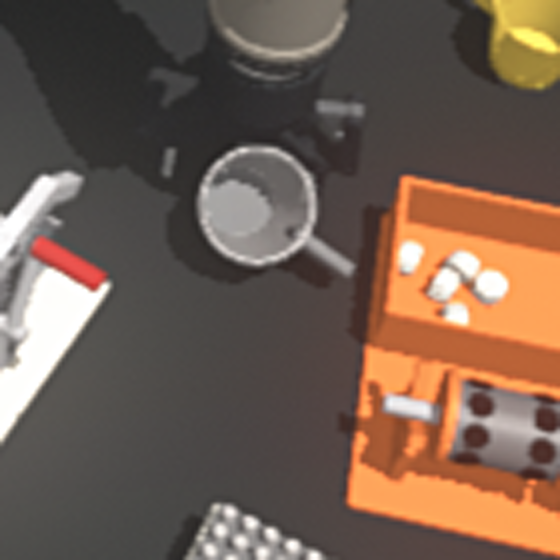

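>>> carry_out(motion="0 0 3 0 0;0 0 3 0 0;0 0 0 0 0;0 0 0 0 0;0 0 0 0 0;0 0 0 0 0;0 0 0 0 0;0 0 0 0 0")

```text
clock: 76.0
tcp_pos: [0.4573, 0.1556, 0.0033]
orientation: [3.126, 0.313, 0.0]
contact_force: [0.3, -0.5, -0.1]
grip_width: 0.0854
```

Run:
```python
from h import *
st();shot('wrist','w53.png')
```

```text
t 76.0 tcp [0.4573 0.1556 0.0033] xyaw 0.2 tilt 0.0 F [ 0.3 -0.5 -0.1] w 0.0854 q [-0.22  0.54 -0.28  2.15  0.31  0.49 -2.12]
```

View pics/w53.png

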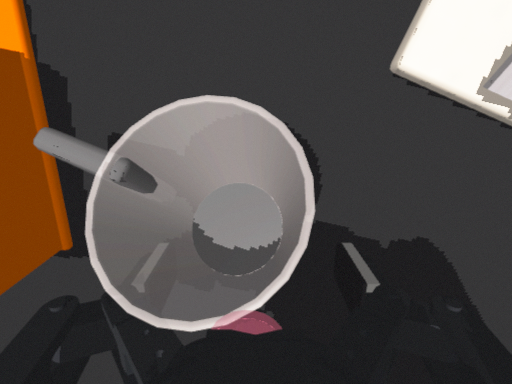

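Run:
```python
from h import *
np.set_printoptions(precision=4,suppress=True)
print('foot',onz('wrist',(238,229),.003),'rim',onz('wrist',(201,214),.062))
print('rim top',onz('scene',(260+258/4,180+207/4),.062),'foot',onz('scene',(260+240/4,180+212/4),.003))
```

```text
foot [0.4654 0.1671 0.003 ] rim [0.497  0.1816 0.062 ]
rim top [0.5027 0.187  0.062 ] foot [0.4746 0.1731 0.003 ]
```

>>> carry_out(motion="0 0 -5 0 0;0 0 -5 0 0;0 0 0 -5 0;0 0 0 -5 0;0 0 0 -5 0;0 0 0 -5 0;0 0 0 0 0;0 0 0 0 0")

```text
clock: 77.05
tcp_pos: [0.4554, 0.1653, 0.0233]
orientation: [3.126, 0.313, 0.0]
contact_force: [0.1, -0.1, 0.2]
grip_width: 0.0856
```

Run:
```python
from h import *
st();shot('wrist','w54.png');shot('scene','s54.png')
b=cv2.imread('pics/s54.png')[180:320,260:400]
cv2.imwrite('pics/s54c.png',cv2.resize(b,None,fx=4,fy=4,interpolation=2))
```

```text
t 77.05 tcp [0.4554 0.1653 0.0233] xyaw 0.2 tilt 0.0 F [ 0.1 -0.1  0.2] w 0.0856 q [-0.23  0.51 -0.3   2.14  0.29  0.54 -2.11]
```

View pics/w54.png

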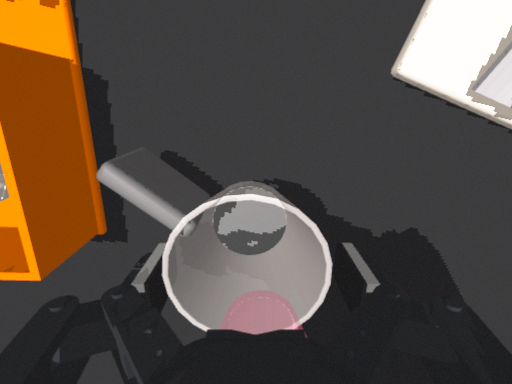

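View pics/s54c.png

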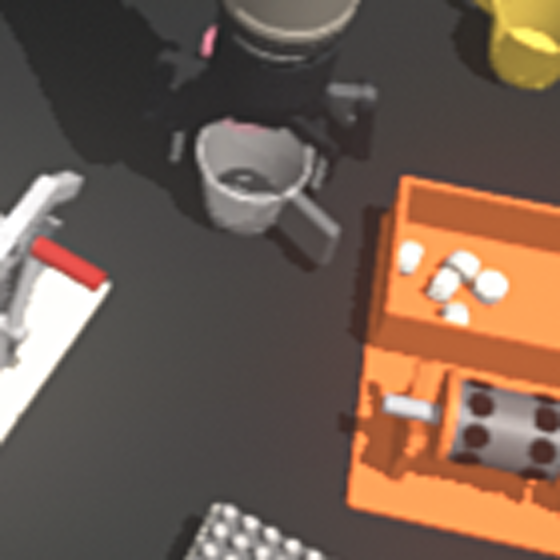

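>>> carry_out(motion="0 0 0 -10 0;0 0 0 -15 0;0 0 0 -20 0;0 0 0 -30 0;0 0 0 -30 0;0 0 0 -30 0;0 0 0 -30 0;0 0 0 0 0")

```text
clock: 78.15
tcp_pos: [0.4569, 0.1661, 0.1915]
orientation: [-3.125, -0.313, -0.009]
contact_force: [0.1, 0.1, -0.4]
grip_width: 0.0858
```

>>> carry_out(motion="0 -10 40 -30 0;0 -10 60 0 0;0 -10 60 0 0;0 -10 60 0 0;0 -10 60 0 0;0 0 60 0 0;0 0 60 0 0;0 0 0 0 0")

```text
clock: 79.15
tcp_pos: [0.4848, -0.2418, 0.2178]
orientation: [3.126, 0.301, -0.002]
contact_force: [-0.1, 0.1, 0.0]
grip_width: 0.0855
```

Run:
```python
from h import *
st();shot('top','t55.png');shot('scene','s55.png')
b=cv2.imread('pics/s55.png')[170:320,260:430]
cv2.imwrite('pics/s55c.png',cv2.resize(b,None,fx=4,fy=4,interpolation=2))
b=cv2.imread('pics/t55.png')[90:270,90:300]
cv2.imwrite('pics/t55c.png',cv2.resize(b,None,fx=3.3,fy=3.3,interpolation=2))
```

```text
t 79.15 tcp [ 0.4848 -0.2418  0.2178] xyaw 0.192 tilt 0.002 F [-0.1  0.1  0. ] w 0.0855 q [ 0.44  0.28 -0.11  1.88  0.04  0.98 -1.07]
```

View pics/s55c.png

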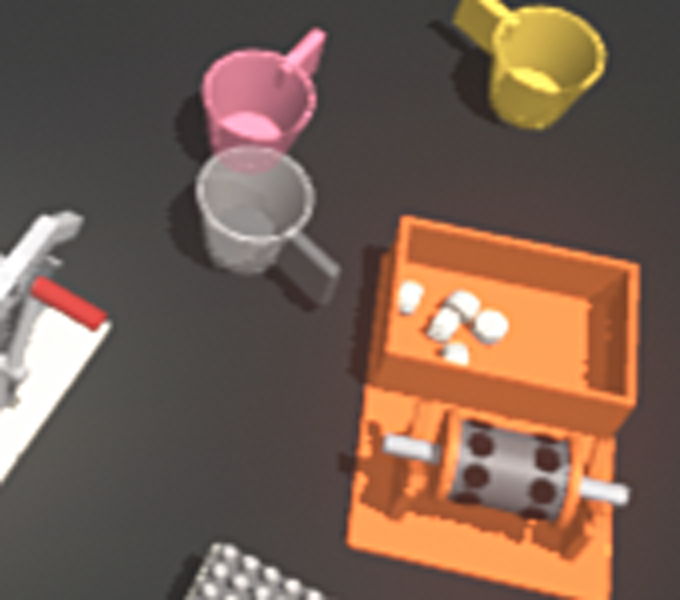

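View pics/t55c.png

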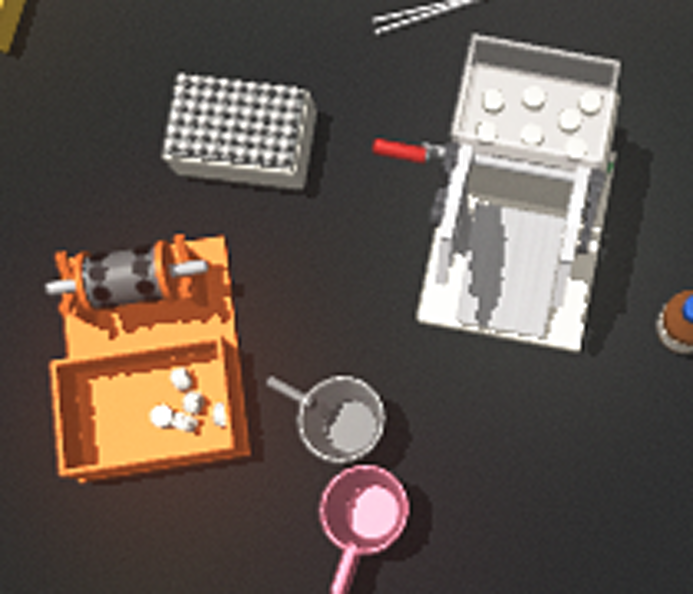

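Run:
```python
from h import *
np.set_printoptions(precision=4,suppress=True)
t=lambda x,y:(90+x/3.3-.3,90+y/3.3-.3); s=lambda x,y:(260+x/4-.3,170+y/4-.3)
rt=tri(t(341,418),s(255,194)); print('rim tri',rt)
print('rim at .062',onz('top',t(341,418),.062),onz('scene',s(255,194),.062))
print('foot inner top',onz('top',t(355,425),.003),'scene',onz('scene',s(248,233),.003))
print('pink rim',onz('top',t(364,508),.062),onz('scene',s(259,99),.062),'pink foot',onz('top',t(375,512),.003))
B=np.array([.471,.346]);c,sn=np.cos(.175),np.sin(.175)
for q in((181,378),(194,402),(162,415),(185,422),(219,413)):
    X=onz('top',t(*q),.016)[:2]-B; print('cap in bin frame',X[0]*c+X[1]*sn,-X[0]*sn+X[1]*c)
im=cv2.imread('pics/t55.png');h=cv2.cvtColor(im,cv2.COLOR_BGR2HSV)
m=(((h[...,0]<5)|(h[...,0]>174))&(h[...,1]>180)&(h[...,2]>90)).astype(np.uint8)
n,l,ss,ct=cv2.connectedComponentsWithStats(m); j=1+ss[1:,4].argmax(); print('red',ss[j],ct[j])
# axle ends
a=tri(t(50,288),s(388,442)) ; 
print('axle', tri(t(50,288),s(626,494)),tri(t(204,267),s(388,443)))
```

```text
rim tri (array([0.4615, 0.1709, 0.0575]), np.float64(0.0001507101915594195))
rim at .062 [0.4609 0.1703 0.062 ] [0.4645 0.1712 0.062 ]
foot inner top [0.4619 0.166  0.003 ] scene [0.4574 0.1721 0.003 ]
pink rim [0.3831 0.1466 0.062 ] [0.39   0.1489 0.062 ] pink foot [0.3824 0.1439 0.003 ]
cap in bin frame 0.025776494522996317 -0.025229840976071248
cap in bin frame 0.0017512503198380278 -0.034715063350024375
cap in bin frame -0.005696940978442564 -0.004862467205753861
cap in bin frame -0.015341957101153778 -0.02481439924758944
cap in bin frame -0.011882202508847216 -0.05612030470792645
red [203 132  15   7  53] [210.5849 135.2264]
axle (array([0.5727, 0.4356, 0.06  ]), np.float64(0.0012653439834293852)) (array([0.5963, 0.3007, 0.0564]), np.float64(0.0008104154746982994))
```

Run:
```python
from h import *
im=cv2.imread('pics/s38.png')[190:245,355:410];cv2.imwrite('pics/s38d.png',cv2.resize(im,None,fx=10,fy=10,interpolation=2))
d0=np.array([np.cos(.317),np.sin(.317),0]);z=np.array([0,0,1.])
o=np.array([.43,.30,.12])
for t in(70,75,80,85,90,95):
    a=np.radians(t); v=d0*np.sin(a)+z*np.cos(a); print(t,np.round(proj('scene',o+.062*v)-proj('scene',o),1))
```

```text
70 [ 4.  15.5]
75 [ 3.5 17.3]
80 [ 2.9 18.8]
85 [ 2.4 20.2]
90 [ 1.8 21.5]
95 [ 1.3 22.5]
```

View pics/s38d.png

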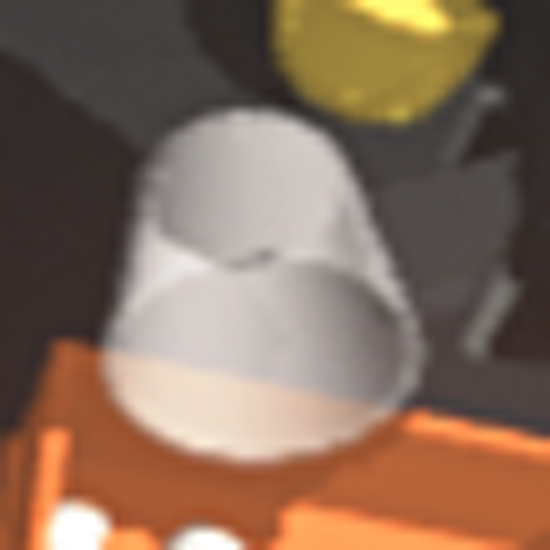

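Run:
```python
from h import *
st(); print(r.hand_in())
```

```text
t 79.25 tcp [ 0.4851 -0.2364  0.2177] xyaw 0.199 tilt 0.002 F [-0.1 -0.4  0.1] w 0.0853 q [ 0.43  0.28 -0.11  1.89  0.04  0.98 -1.07]
the job is handed in; nothing more can be done
None
```

The cap feeder is stripped and I handed the job in at 79 s. No verdict was reported, so what follows rests on my own camera checks.

**What I did**
- I flipped the lever fully back against its stop, lowered the orange wheel out through the slots, and laid it in the orange caddy's cradle. Then I pushed the lever shut again.
- The one cap on the bench went into the bin singly, and the four from the cup were shaken out into the same bin.
- The empty cup was stood upright on the bench, and the gripper ended clear of everything.

**What went wrong on the way**
- The cup slipped from the gripper and dropped into the bin while I was tilting it to pour. I re-gripped it by the handle and emptied it from there.
- After I set it down on its side, the cup moved about 7 cm on its own (probably the announced knock) and came to rest close to the pink cup. I pushed it clear and rolled it upright with the gripper.

**What the last checks showed**
- **Wheel:** the middle of its axle is about 1 mm from the cradle point sideways and about 4 mm low, inside the 7 mm limit.
- **Caps:** five are visible in the bin, all inside its walls. I saw none left on the bench or in the cup.
- **Lever:** the red grip is back within 1 pixel of where it started, so it reads as shut.
- **Cup:** it stands upright to within what I can measure. It is about 5 mm from the pink cup, which shows no sign of having moved.
- **Bystanders:** the arm never went near the bottle, the tube rack or the tip box.

**Least certain point:** the cup's tilt while pouring. My estimates ranged from about 76° to 84°, against the 74.5° required, so it passes on all of them, though the lowest clears by only about 1.5°.

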